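# Clamp the amplifier module in the tilted test stand

### The arm

A 6-joint arm with a two-finger parallel gripper is mounted at the origin on the work surface. World frame = base frame: x ahead of the robot, y to its left, z up, the work surface at z = 0. Lengths are in m, angles in rad, forces in N, time in s.
With the tool pointing down it reaches from about 0.35 to 0.775 m from the base axis. Payload 7.3 kg.
Tool frame: the origin (TCP) lies at the very end of the fingers, on their centre line; the grasp point (between the pads) lies 19 mm behind it; z points along the fingers, y is the line along which they close (so a half turn about z gives the same grasp; the last joint's range is limited). The gripper opens to 92 mm and grips with 3 to 60 N. Pads are 19 mm wide; open, the fingers measure 130 mm over their backs; the gripper's body (75 mm by 190 mm) begins 47 mm behind the grasp point.
Start: joints at [1.164, 0.342, 1.524, -0, 1.275, -0.146], TCP at [0.135, 0.507, 0.227] pointing down, gripper open.
Joint ranges: [-2.53, 2.53], [-0.77, 2.02], [0.04, 2.7], [-1, 4.14], [0.28, 2.66], [-3.11, 3.11]. Speed limits (rad/s): [2.57, 2.57, 3.14, 3.14, 3.14, 3.14].

### API

Orientations are given as [roll, pitch, yaw] about the fixed x, y, z axes, in that order (R = Rz(yaw) Ry(pitch) Rx(roll)).
In Python, from cell import robot gives the robot as it stands. The module is installed in compiled form; this text tells all that it offers.
- The arm moves only by the tool arm_command, never from a script. Its argument "moves" is a list of rows, each a list of 3 entries, a list of its own where there are three numbers: the shift along the tool's x, y, z in m, then the turn, a rotation vector about the tool's x, y, z in rad, then the finger opening in m, from 0 to 0.0918. In form: [[[dx, dy, dz], [ax, ay, az], claw], ...]. A call has exactly 5 rows; each row is the pose to reach, as a shift and turn from the pose commanded when the call began, along the tool's axes at that moment; what a row does not reach only later rows make up. A row lasts 1/10 s, in which the tool goes at most 50 mm and 8.59 degrees, less where a joint would pass 70% of its speed; a pose out of reach is approached as far as the arm can. A call with a gripper value outside its range is refused whole. The fingers move at their own pace and stop on an object; "squeeze" is the grip in N (left out, the last holds). Time passes only in rows, so rows that repeat a pose let the fingers close, or fill a call up. It gives the time, the measured TCP pose, the force, the opening and the grip force at its end, in the units of the state.
- robot.observe(): the state, without advancing time (a new reading comes with each control period).
- robot.read_camera(name): name is "side" or "top" or "wrist"; returns the picture (400x640x3 uint8, red, green, blue); there is no depth.
- robot.camera_model(name): a dict with "fx", "fy", "cx", "cy" (pixels), "R" (3x3) and "t" (3): a world point X has camera coordinates R X + t. Camera axes: x right, y down, z forward; pixel columns grow to the right and rows downward; lengths in m; the calibration is good to about 2 mm. A picture is of the moment at which its call begins: read the wrist's pose just before it. camera_model takes no time and is no camera call; for the wrist camera it gives the pose at the moment of the call.
- robot.hand_in(): hands the job in; it is judged then, once.
The state is a dict: "time": time; "qpos": joint angles; "qvel": joint speeds; "joint_efforts": joint torques, N m; "tool_pos": TCP position; "tool_rot": TCP orientation; "contact_force": force on the tool from outside, world axes, zero at the start; "torque": the same for the moment, N m; "opening": finger opening in m; "grip_force": force on a finger pad.
Only numpy, scipy, OpenCV 4.12 (cv2) and the standard library are available. Lean on these libraries where they do the work, as an engineer would, in place of code of your own. Each camera call takes 0.05 s, during which the arm holds its last target. There are 200 camera calls.

### The job

Swing the cam lever of the tilted clamp stand wide open, then lay the finned amplifier module flat on the sloping bed between the jaws, plain end down against the lip and brass connectors up the slope, and let go of it. With the lever still open, turn the four-armed nut (upper arm pushed up the slope) until the jaw is almost touching the module but not yet squeezing it, so that the lever will meet firm resistance at about half of its swing, then swing the lever fully shut so that the module is clamped tight. Leave everything else on the bench where it is.

Things in the scene. Friction and masses are not known exactly. Their poses are not given: they have to be found in the camera images.
- stand: the fixed clamp stand's dark steel base plate on the bench, 190 (x) x 150 (y) x 12 mm; origin at the centre of its underside, the bed's middle 95 mm above it; x, y level, x towards the stand's high end
- bed: aluminium plate sloping 30 degrees, low end to the robot. Origin: middle of its upper face; x up the slope, y left along the skewer, z out of the plate. Plate x -72..72, y -40..56 mm, 12 mm thick. Fixed jaw: steel block x -30..30, y 36..54, up to z 22 mm. The skewer runs below, along y, at x 0, z -24 mm: nut at its right (-y) end, cam lever at its left (+y) end
- lip (a point): middle of the upper edge of the lip across the bed's low end, on the side the module rests against: bed (-64, 3, 14) mm; the lip stands 14 mm above the bed
- fixed_face (a point): middle of the fixed jaw's clamping face, bed (0, 36, 11) mm; the face looks to bed -y
- pad: sprung pad plate of the moving jaw: steel, 56 mm along bed x, 8 mm thick, bed z 1..22 mm; axes parallel to the bed's, origin not on the plate (use point jaw_face). It presses the module to bed +y, on a 9 N/mm spring with 7 mm travel
- jaw_face (a point): middle of the pad's clamping face, at bed x 0, z 11 mm, y = -42 + 3.5 x nut (mm) with the lever open, 6 mm more with it shut, unless the module stops it. Until the nut is tightened the jaws stand 74 to 78 mm apart with the lever open, 68 to 72 mm with it shut
- nut (a joint): turn of the nut, rad, 0..4.4; starts at 0 to 0.9. Grows as the uppermost arm is pushed up the slope (clockwise from the nut's end); 3.5 mm of jaw travel per rad towards the fixed jaw. Friction 0.25 N m: stays where left. Lever open, the pad touches the 66 mm module at 3.4; right is 2 to 3 mm of space left, 2.55 to 2.85; below 2.3 is too loose, above 3.7 too tight (squeezed before the lever is used)
- nut_hub (a point): middle of the nut's four arms, on its axis: bed x 0, z -24, y -102 + 3.5 x nut mm (6 more with the lever shut). Four flat arms, square to each other, out to 48 mm, 7 mm thick, 18 mm wide along the axis, on a hub of radius 15; the first leans (nut - 0.5) rad from bed +z up the slope (at 0, 29 degrees down it). The moving jaw's back is 30 mm from here towards bed +y
- lever (a joint): cam lever, rad: 0 = wide open, sticking out to bed +y; 1.571 = shut, pointing down the slope (bed -x) beside the stand; starts nearly shut. Its axis is parallel to bed z, through bed (0, 76, -24) mm; friction 0.28 N m: stays where left. Shutting it draws the jaw evenly 6 mm towards the fixed jaw, and takes up to 0.2 N m more once the pad presses
- lever_post (a point): the lever's black grip post, 16 mm thick, on the lever's end 90 mm from its axis, parallel to bed z, from bed z -28 to 36 mm. This point: on the post's axis at bed z 16, x = -90 sin(lever), y = 76 + 90 cos(lever) mm
- module: the amplifier module, 0.3 to 0.6 kg: aluminium case 120 (x) x 66 (y) x 28 mm (z) with a dark finned heat sink 70 (x) x 30 (y) mm on its middle, from z = 28 to 62 mm, by which it can be gripped. Origin at the centre of its underside; x points to the end with the three brass connectors, which stick out 14 mm. Lies flat on the bench at the start, either side of the stand
- connectors (a point): the root of the middle brass connector, module (60, 0, 14) mm
- splitter: flat aluminium box 100 x 74 x 24 mm without fins, small brass connectors at both ends: a bystander
- screwdriver: screwdriver 150 mm long lying on the bench: a bystander
- spool: grey spool, 64 mm wide, 50 mm high: a bystander
- wrench: open wrench 160 mm long lying on the bench: a bystander

How it is judged:
On the way, in this order (a step that is already met when the one before it is completed fails the run):
1. the lever is swung open (within 0.25 rad of wide open) before the module is loaded (value of joint lever below 0.25 rad and value of joint nut below 1.2 rad), for 0.2 s.
2. the module lies released on the bed between the open jaws, plain end at the lip (x of module in the frame of bed between -0.012 and 0.01 m and y of module in the frame of bed between -0.012 and 0.01 m and z of module in the frame of bed between -0.004 and 0.006 m and angle between the z axis of module and the z axis of bed, either way round below 0.1 rad and angle between the x axis of module and the x axis of bed, either way round below 0.12 rad and x of connectors in the frame of bed above 0.03 m and value of joint lever below 0.35 rad and contact force between the fingers and module below 0.3 N), for 0.3 s.
3. with the lever still open, the nut is turned until the pad is within about 4 mm of the module, not overtightened (value of joint nut between 2.3 and 3.7 rad and value of joint lever below 0.35 rad), for 0.2 s.
4. the lever is swung shut and the pad presses the module (value of joint lever above 1.44 rad and contact force between pad and module above 10 N), for 0.2 s.
At the end, for the whole second after the job is handed in: Lever within 0.13 rad of shut, nut between 2.2 and 3.7 rad, the pad pressing the module with over 10 N, and the module at rest between the jaws, flat on the bed within 0.1 rad, in line with the slope within 0.12 rad, plain end within 14 mm of the lip, connectors up the slope (all of step 4 and x of module in the frame of bed between -0.012 and 0.01 m and y of module in the frame of bed between -0.012 and 0.01 m and z of module in the frame of bed between -0.004 and 0.006 m and angle between the z axis of module and the z axis of bed, either way round below 0.1 rad and angle between the x axis of module and the x axis of bed, either way round below 0.12 rad and x of connectors in the frame of bed above 0.03 m and value of joint nut between 2.2 and 3.7 rad and linear speed of module below 0.02 m/s); the robot touches nothing.
It fails at once if another thing on the bench is moved more than 40 mm (distance of any of splitter, screwdriver, spool, wrench from where it was at the start of the episode above 0.04 m).
It also fails if it takes over 72 s, if anything falls off the work surface, if the arm or the gripper's body presses on something with over 40 N, if the wrist force passes 120 N, or if a joint passes its speed limit or range.

## Working session

There is one attempt and no reset: what is moved stays moved. The work goes in short steps, Python scripts to look and compute and a tool call to move; the robot and the scene stay as the last step left them, time stands still between calls to the robot, and variables do not carry over. Pictures are saved under pics/ and viewed, at most 10 in all, crops included, and the job is handed in when it is done.

Besides the shell and the picture viewer there is one more tool, called as name(argument=value, ...), one argument or row to a line, values as JSON. arm_command: Moves the arm, as the interface text tells. Its arguments: {"type":"object","properties":{"moves":{"type":"array"},"squeeze":{"type":"number"}},"required":["moves"]}

```bash
mkdir -p pics
cat > h.py <<'E'
import numpy as np, cv2, json
from scipy.spatial.transform import Rotation as Ro
from cell import robot
def snap(n,f=None):
    m=robot.camera_model(n); im=robot.read_camera(n)
    if f: cv2.imwrite('pics/'+f,cv2.cvtColor(im,cv2.COLOR_RGB2BGR))
    return im,m
def ray(m,u,v):
    d=np.array([(u-m['cx'])/m['fx'],(v-m['cy'])/m['fy'],1.]); R=np.array(m['R']);t=np.array(m['t'])
    d=R.T@d; return -R.T@t,d/np.linalg.norm(d)
def onz(m,u,v,z):
    o,d=ray(m,u,v); return o+d*(z-o[2])/d[2]
def tri(rs):
    A=np.zeros((3,3));b=np.zeros(3)
    for o,d in rs:
        P=np.eye(3)-np.outer(d,d);A+=P;b+=P@o
    x=np.linalg.solve(A,b); return x,[round(1000*np.linalg.norm((np.eye(3)-np.outer(d,d))@(x-o)),1) for o,d in rs]
def proj(m,X):
    c=np.array(m['R'])@np.array(X)+np.array(m['t']); return c[0]/c[2]*m['fx']+m['cx'],c[1]/c[2]*m['fy']+m['cy']
E
python3 - <<'E'
from h import *
np.set_printoptions(precision=4,suppress=True)
for n in('top','side'):
    im,m=snap(n,n+'0.png'); print(n,m['fx'],-np.array(m['R']).T@m['t'],np.array(m['R'])[2])
m=robot.camera_model('wrist');print(m['fx'],-np.array(m['R']).T@m['t'],m['R'])
s=robot.observe();print(s['tool_pos'],s['tool_rot'],s['time'])
E
```

```text
top 409.70191153529356 [ 0.4685 -0.0033  1.2353] [ 0.0738  0.011  -0.9972]
side 373.95982454413166 [0.4332 0.6517 0.767 ] [ 0.1067 -0.6974 -0.7087]
290.66157112804285 [0.0646 0.5262 0.3847] [[ 0.2582  0.9661 -0.0011]
 [ 0.9294 -0.2481  0.2732]
 [ 0.2637 -0.0716 -0.962 ]]
[0.1352 0.5069 0.2261] [-3.1402 -0.0002  2.8808] 0.1
```

View pics/top0.png

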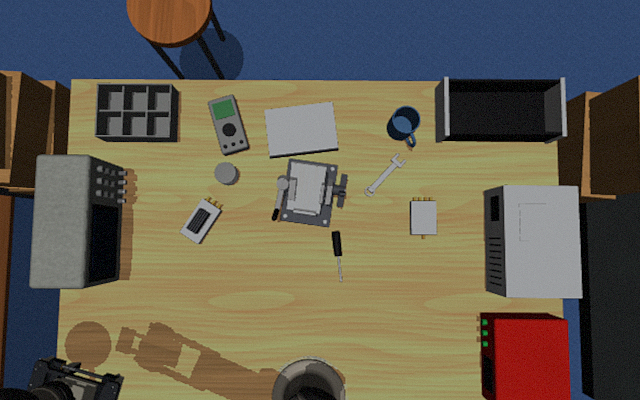

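View pics/side0.png

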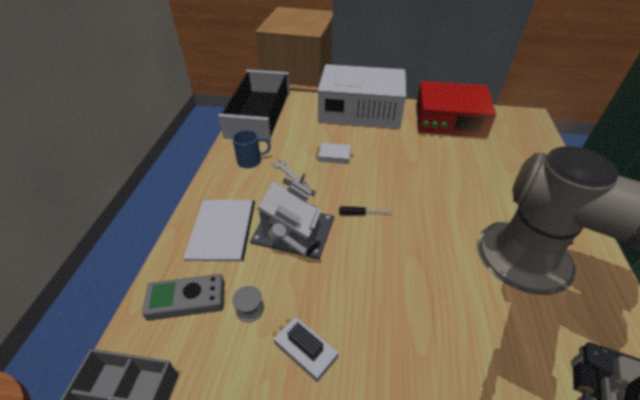

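The top view shows the stand near (308,192) with its lever on the left and nut on the right. The module is at (201,220), with its connectors at upper right. The side view agrees. Next I'll zoom in.

Run:
```python
import cv2,numpy as np
a=cv2.imread('pics/top0.png')[150:235,175:355]; b=cv2.imread('pics/side0.png')[175:265,240:345]
a=cv2.resize(a,None,fx=4.4,fy=4.4,interpolation=cv2.INTER_CUBIC)
cv2.imwrite('pics/ta.png',a)
b=cv2.resize(b,None,fx=6,fy=6,interpolation=cv2.INTER_CUBIC); cv2.imwrite('pics/sb.png',b)
```

```text
(no output)
```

View pics/ta.png

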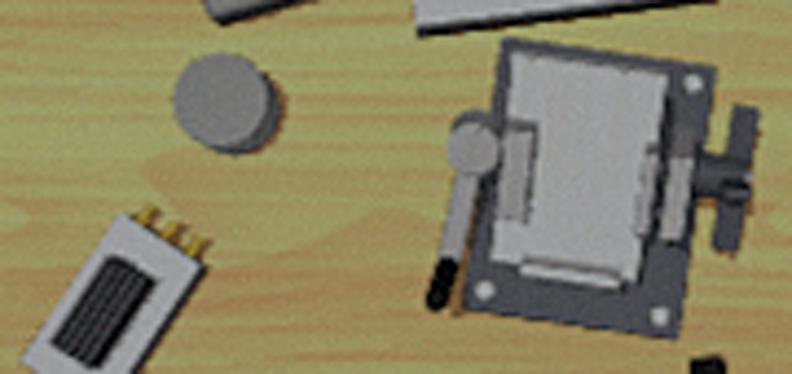

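View pics/sb.png

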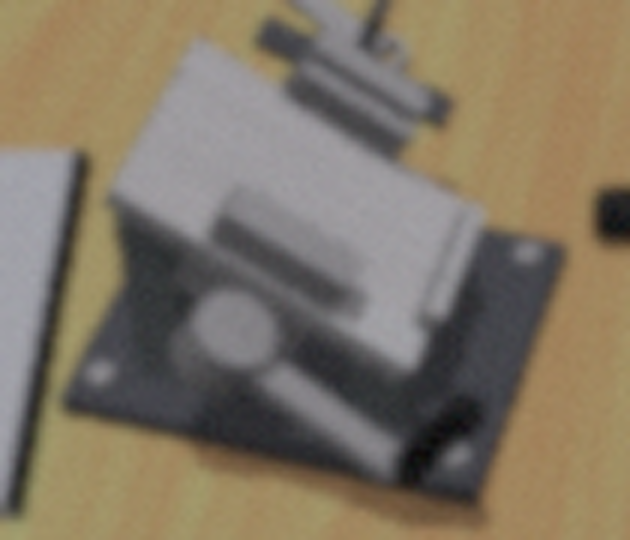

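The zooms show the stand plate corners in the top crop at (505,40), (717,68), (678,338), (462,308). The black post is at about (440,290), and the module connectors are at about (172,232).

Run:
```python
from h import *
np.set_printoptions(precision=4,suppress=True)
mt=robot.camera_model('top');ms=robot.camera_model('side')
T=lambda u,v:((u+.5)/4.4-.5+175,(v+.5)/4.4-.5+150)
S=lambda u,v:((u+.5)/6-.5+240,(v+.5)/6-.5+175)
P=np.array([onz(mt,*T(*c),.012) for c in [(505,40),(717,68),(678,338),(462,308)]])
print(P,P.mean(0)); 
for i in range(4): print(np.linalg.norm(P[i]-P[i-1]),end=' ')
x=(P[0]+P[1]-P[2]-P[3]); y=(P[0]+P[3]-P[1]-P[2]); print('yaw',np.arctan2(x[1],x[0]),np.arctan2(-y[0],y[1]))
print('side plate',[onz(ms,*S(*c),.012) for c in [(565,245),(480,500),(65,405)]])
pairs={'bedNL(+x+y)':((508,52),(110,195)),'bed+x-y':((667,75),(200,40)),'bed-x+y':((490,262),(415,370)),'posttop':((447,264),(470,408))}
for k,(a,b) in pairs.items(): print(k,tri([ray(mt,*T(*a)),ray(ms,*S(*b))]))
# model predictions
yaw=np.arctan2(x[1],x[0]); c=P.mean(0);c[2]=.095
B=Ro.from_euler('z',yaw)*Ro.from_euler('y',-30,degrees=True)
for p in [(72,56,0),(72,-40,0),(-72,56,0)]: print(c+B.apply(np.array(p)/1000))
for th in(1.3,1.4,1.5): print(th,c+B.apply([-.09*np.sin(th),.076+.09*np.cos(th),.036]))
# module
for z in(.028,):
  for q in [(122,215),(208,265)]: print('mod',onz(mt,*T(*q),z))
  print('conn',onz(mt,*T(172,235),.014))
for q in [(112,258),(155,275),(100,365),(53,350)]: print('fin',onz(mt,*T(*q),.062))
```

```text
[[ 0.7012  0.0647  0.012 ]
 [ 0.6829 -0.0808  0.012 ]
 [ 0.4979 -0.0552  0.012 ]
 [ 0.5169  0.0916  0.012 ]] [0.5997 0.0051 0.012 ]
0.1862706942929949 0.1466847760346021 0.18679053729710673 0.14798329355424178 yaw -0.14095698192115164 -0.1265316179235774
side plate [array([ 0.4949, -0.0551,  0.012 ]), array([0.5129, 0.0942, 0.012 ]), array([0.6974, 0.0701, 0.012 ])]
bedNL(+x+y) (array([0.669 , 0.0558, 0.1315]), [np.float64(1.9), np.float64(1.9)])
bed+x-y (array([ 0.6559, -0.0428,  0.1288]), [np.float64(1.9), np.float64(1.9)])
bed-x+y (array([0.5442, 0.0698, 0.0616]), [np.float64(0.9), np.float64(0.9)])
posttop (array([0.5298, 0.096 , 0.0737]), [np.float64(13.0), np.float64(13.0)])
[0.6693 0.0518 0.131 ]
[ 0.6558 -0.0433  0.131 ]
[0.5459 0.0693 0.059 ]
1.3 [0.5216 0.1172 0.0828]
1.4 [0.5187 0.1088 0.0818]
1.5 [0.5165 0.1001 0.0813]
mod [0.5768 0.3207 0.028 ]
mod [0.5435 0.2617 0.028 ]
conn [0.5646 0.2899 0.014 ]
fin [0.5454 0.3173 0.062 ]
fin [0.5345 0.2888 0.062 ]
fin [0.4755 0.3231 0.062 ]
fin [0.485  0.3541 0.062 ]
```

```bash
cat >> h.py <<'E'
C=np.array([.598,.0063,.095]); YAW=-.13
B=Ro.from_euler('z',YAW)*Ro.from_euler('y',-30,degrees=True)
def bed(p): return C+B.apply(np.array(p)/1000)      # mm bed -> world m
def tobed(X): return B.inv().apply(np.array(X)-C)*1000
def bedrot(ang): # tool along -bed z, tool y at ang deg from bed x
    a=np.radians(ang); y=np.array([np.cos(a),np.sin(a),0]); z=np.array([0,0,-1.]); x=np.cross(y,z)
    return B*Ro.from_matrix(np.c_[x,y,z])
def cur():
    s=robot.observe(); return np.array(s['tool_pos']),Ro.from_euler('xyz',s['tool_rot']),s
def plan(wps,claw,start=None,maxstep=.05):
    """wps: list of (pos,Rot); print calls of 5 rows"""
    p,R=start if start else cur()[:2]; rows=[]
    for P,Q in wps:
        w=(R.inv()*Q).as_rotvec(); n=max(1,int(np.ceil(max(np.linalg.norm(P-p)/maxstep,np.degrees(np.linalg.norm(w))/8.5)-.05)))
        for i in range(1,n+1): rows.append((p+(P-p)*i/n,R*Ro.from_rotvec(w*i/n)))
        p,R=P,Q
    while len(rows)%5: rows.append(rows[-1])
    p,R=start if start else cur()[:2]
    for k in range(0,len(rows),5):
        print(json.dumps([[list(np.round(R.inv().apply(a-p),4)+0.),list(np.round((R.inv()*b).as_rotvec(),3)+0.),claw] for a,b in rows[k:k+5]]))
        p,R=rows[k+4]
E
python3 - <<'E'
from h import *
plan([(bed((-88,80,-3+115)),bedrot(45))],.06)
E
```

```text
[[[-0.0395, -0.0275, 0.0071], [-0.022, -0.043, 0.058], 0.06], [[-0.079, -0.0549, 0.0143], [-0.043, -0.087, 0.116], 0.06], [[-0.1186, -0.0824, 0.0214], [-0.065, -0.13, 0.174], 0.06], [[-0.1581, -0.1099, 0.0285], [-0.086, -0.174, 0.233], 0.06], [[-0.1976, -0.1374, 0.0357], [-0.108, -0.217, 0.291], 0.06]]
[[[-0.0437, -0.0164, 0.0139], [-0.022, -0.043, 0.058], 0.06], [[-0.0873, -0.0328, 0.0278], [-0.043, -0.087, 0.116], 0.06], [[-0.131, -0.0491, 0.0416], [-0.065, -0.13, 0.174], 0.06], [[-0.1747, -0.0655, 0.0555], [-0.086, -0.174, 0.233], 0.06], [[-0.2183, -0.0819, 0.0694], [-0.108, -0.217, 0.291], 0.06]]
[[[-0.0429, -0.0056, 0.0222], [-0.022, -0.043, 0.058], 0.06], [[-0.0429, -0.0056, 0.0222], [-0.022, -0.043, 0.058], 0.06], [[-0.0429, -0.0056, 0.0222], [-0.022, -0.043, 0.058], 0.06], [[-0.0429, -0.0056, 0.0222], [-0.022, -0.043, 0.058], 0.06], [[-0.0429, -0.0056, 0.0222], [-0.022, -0.043, 0.058], 0.06]]
```

arm_command(
  moves=[
    [[-0.04,-0.0275,0.007],[-0.022,-0.043,0.058],0.06],
    [[-0.079,-0.055,0.014],[-0.043,-0.087,0.116],0.06],
    [[-0.1185,-0.0825,0.021],[-0.065,-0.13,0.174],0.06],
    [[-0.158,-0.11,0.0285],[-0.086,-0.174,0.233],0.06],
    [[-0.1975,-0.1375,0.0355],[-0.108,-0.217,0.291],0.06],
  ],
)

```text
time: 0.6
tool_pos: [0.2913, 0.3219, 0.1909]
tool_rot: [3.001, 0.199, 2.573]
contact_force: [0.9, -0.1, 0.8]
opening: 0.0608
grip_force: 0.0
```

arm_command(
  moves=[
    [[-0.0435,-0.0165,0.014],[-0.022,-0.043,0.058],0.06],
    [[-0.087,-0.033,0.028],[-0.043,-0.087,0.116],0.06],
    [[-0.131,-0.049,0.0415],[-0.065,-0.13,0.174],0.06],
    [[-0.1745,-0.0655,0.0555],[-0.086,-0.174,0.233],0.06],
    [[-0.218,-0.082,0.0695],[-0.108,-0.217,0.291],0.06],
  ],
)

```text
time: 1.1
tool_pos: [0.4467, 0.1383, 0.1553]
tool_rot: [2.797, 0.341, 2.225]
contact_force: [1.0, 0.3, -0.6]
opening: 0.0596
grip_force: 0.0
```

arm_command(
  moves=[
    [[-0.043,-0.0055,0.022],[-0.022,-0.043,0.058],0.06],
    [[-0.043,-0.0055,0.022],[-0.022,-0.043,0.058],0.06],
    [[-0.043,-0.0055,0.022],[-0.022,-0.043,0.058],0.06],
    [[-0.043,-0.0055,0.022],[-0.022,-0.043,0.058],0.06],
    [[-0.043,-0.0055,0.022],[-0.022,-0.043,0.058],0.06],
  ],
)

```text
time: 1.6
tool_pos: [0.4766, 0.1043, 0.1487]
tool_rot: [2.752, 0.36, 2.156]
contact_force: [-0.3, -0.5, -0.4]
opening: 0.0601
grip_force: 0.0
```

Run:
```python
from h import *
np.set_printoptions(precision=3,suppress=True)
p,R,s=cur(); print(p,tobed(p),(bedrot(45).inv()*R).as_rotvec(),s['qpos'],s['time'])
im,m=snap('wrist','w1.png')
for th in(1.3,1.4,1.5,1.57): print(th,[np.round(proj(m,bed((-90*np.sin(th),76+90*np.cos(th),z)))) for z in(36,0)])
for q in[(-72,56,0),(72,56,0),(-72,-40,0),(-64,3,14),(-30,36,22),(30,36,22),(-30,54,22),(0,76,-24)]: print(q,np.round(proj(m,bed(q))))
```

```text
[0.477 0.104 0.149] [-88.421  81.463 113.063] [-0.003  0.002 -0.001] [ 0.145  0.182  2.154 -0.43   0.324 -0.136] 1.6
1.3 [array([330., 195.]), array([327., 185.])]
1.4 [array([320., 200.]), array([319., 190.])]
1.5 [array([312., 207.]), array([312., 196.])]
1.57 [array([307., 212.]), array([307., 200.])]
(-72, 56, 0) [306. 226.]
(72, 56, 0) [400. 314.]
(-72, -40, 0) [242. 287.]
(-64, 3, 14) [274. 272.]
(-30, 36, 22) [322. 277.]
(30, 36, 22) [364. 315.]
(-30, 54, 22) [335. 265.]
(0, 76, -24) [365. 250.]
```

View pics/w1.png

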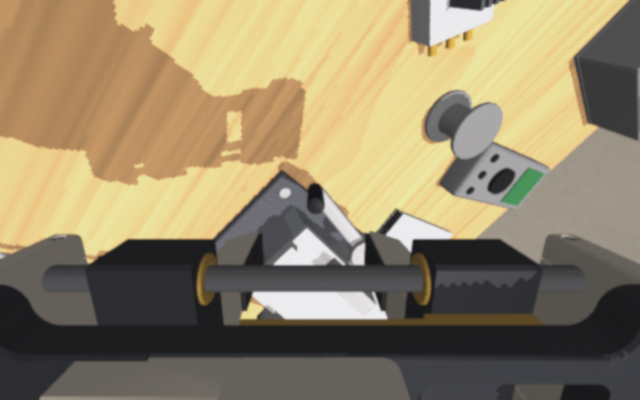

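The wrist view shows the post at about (316,200), which gives a lever angle of about 1.45. The bed corner is at (306,228), as predicted. Joint 5 is close to its limit, so I'll descend in stages.

arm_command(
  moves=[
    [[0.002,0.003,0.03],[0,0,0],0.06],
    [[0.002,0.003,0.06],[0,0,0],0.06],
    [[0.002,0.003,0.06],[0,0,0],0.06],
    [[0.002,0.003,0.06],[0,0,0],0.06],
    [[0.002,0.003,0.06],[0,0,0],0.06],
  ],
)

```text
time: 2.15
tool_pos: [0.5105, 0.1097, 0.1112]
tool_rot: [2.776, 0.359, 2.155]
contact_force: [0.9, -1.0, 0.1]
opening: 0.06
grip_force: 0.0
```

Run:
```python
from h import *
np.set_printoptions(precision=3,suppress=True)
p,R,s=cur(); print(p,tobed(p),(bedrot(45).inv()*R).as_rotvec(),s['qpos'],s['time'])
plan([(bed((-89.3,86.8,-3)),bedrot(45))],.06)
```

```text
[0.51  0.11  0.111] [-78.652  91.144  64.165] [0.022 0.003 0.   ] [ 0.157  0.316  2.099 -0.567  0.283  0.016] 2.15
[[[0.0021, -0.0046, 0.0337], [-0.011, -0.001, 0.0], 0.06], [[0.0043, -0.0091, 0.0674], [-0.022, -0.003, 0.0], 0.06], [[0.0043, -0.0091, 0.0674], [-0.022, -0.003, 0.0], 0.06], [[0.0043, -0.0091, 0.0674], [-0.022, -0.003, 0.0], 0.06], [[0.0043, -0.0091, 0.0674], [-0.022, -0.003, 0.0], 0.06]]
```

```bash
cat >> h.py <<'E'
def trot(ang,tilt):
    a=np.radians(ang); y=np.array([np.cos(a),np.sin(a),0]); z=np.array([0,0,-1.]); x=np.cross(y,z)
    return Ro.from_euler('z',YAW)*Ro.from_euler('y',-tilt,degrees=True)*Ro.from_matrix(np.c_[x,y,z])
def post(th,z=16): return (-90*np.sin(th),76+90*np.cos(th),z)
def tip(G,R,d=.019): return np.array(G)+R.apply([0,0,d])  # TCP for grasp point G
E
python3 - <<'E'
from h import *
p,R,s=cur(); Q=trot(45,10); g=tip(bed(post(1.45)),Q)
plan([(g+[-.02,0,.06],Q),(g,Q)],.06)
E
```

```text
[[[-0.0006, -0.0026, 0.0014], [0.075, 0.081, -0.001], 0.06], [[-0.0012, -0.0052, 0.0029], [0.15, 0.163, -0.002], 0.06], [[-0.0018, -0.0079, 0.0043], [0.225, 0.244, -0.003], 0.06], [[0.0036, -0.0108, 0.0353], [0.225, 0.244, -0.003], 0.06], [[0.0089, -0.0138, 0.0664], [0.225, 0.244, -0.003], 0.06]]
```

arm_command(
  moves=[
    [[-0.001,-0.003,-0.01],[0.075,0.081,0],0.06],
    [[-0.001,-0.005,-0.01],[0.15,0.163,-0.002],0.06],
    [[-0.002,-0.008,-0.01],[0.225,0.244,-0.003],0.06],
    [[-0.002,-0.008,-0.01],[0.225,0.244,-0.003],0.06],
    [[-0.002,-0.008,-0.01],[0.225,0.244,-0.003],0.06],
  ],
)

```text
time: 2.65
tool_pos: [0.5017, 0.1031, 0.1176]
tool_rot: [3.016, 0.126, 2.216]
contact_force: [0.3, 0.4, -0.1]
opening: 0.0603
grip_force: 0.0
```

Run:
```python
from h import *
np.set_printoptions(precision=3,suppress=True)
p,R,s=cur(); Q=trot(45,10); g=tip(bed(post(1.45)),Q); print(tobed(p),s['qpos'])
plan([(g,Q)],.06)
```

```text
[-82.292  83.476  73.607] [ 0.076  0.36   1.858 -0.055  0.75  -0.54 ]
[[[-0.0033, 0.0058, 0.0378], [0.001, 0.002, -0.001], 0.06], [[-0.0066, 0.0115, 0.0756], [0.002, 0.003, -0.002], 0.06], [[-0.0066, 0.0115, 0.0756], [0.002, 0.003, -0.002], 0.06], [[-0.0066, 0.0115, 0.0756], [0.002, 0.003, -0.002], 0.06], [[-0.0066, 0.0115, 0.0756], [0.002, 0.003, -0.002], 0.06]]
```

arm_command(
  moves=[
    [[-0.0065,0.0115,0.03],[0,0,0],0.06],
    [[-0.0065,0.0115,0.06],[0,0,0],0.06],
    [[-0.0065,0.0115,0.0755],[0,0,0],0.06],
    [[-0.0065,0.0115,0.0755],[0,0,0],0.06],
    [[-0.0065,0.0115,0.0755],[0,0,0],0.06],
  ],
)

```text
time: 3.15
tool_pos: [0.5265, 0.104, 0.0454]
tool_rot: [3.018, 0.124, 2.219]
contact_force: [0.6, -0.1, -0.6]
opening: 0.0599
grip_force: 0.0
```

arm_command(
  moves=[
    [[0,0,0],[0,0,0],0.01],
    [[0,0,0],[0,0,0],0.01],
    [[0,0,0],[0,0,0],0.01],
    [[0,0,0],[0,0,0],0.01],
    [[0,0,0],[0,0,0],0.01],
  ],
  squeeze=8,
)

```text
time: 3.65
tool_pos: [0.5273, 0.1035, 0.0454]
tool_rot: [3.018, 0.123, 2.218]
contact_force: [-6.7, -1.1, 1.3]
opening: 0.0248
grip_force: 3.2
```

Run:
```python
from h import *
np.set_printoptions(precision=3,suppress=True)
p,R,s=cur(); print(tobed(p-R.apply([0,0,.019])),s['opening'],s['grip_force'],s['contact_force'],s['qpos'])
Q=R
plan([(tip(bed(post(t)),Q),Q) for t in np.linspace(1.45,-.03,16)[1:]],.01)
```

```text
[-89.942  87.251  16.304] 0.02482986648952296 3.235225696116686 [-6.74  -1.096  1.341] [ 0.072  0.514  1.858 -0.062  0.6   -0.534]
[[[0.0044, 0.0074, -0.0004], [0.0, 0.0, 0.0], 0.01], [[0.0089, 0.015, -0.0013], [0.0, 0.0, 0.0], 0.01], [[0.0127, 0.023, -0.0023], [0.0, 0.0, 0.0], 0.01], [[0.0156, 0.0312, -0.0037], [0.0, 0.0, 0.0], 0.01], [[0.0178, 0.0397, -0.0053], [0.0, 0.0, 0.0], 0.01]]
[[[0.0013, 0.0086, -0.0019], [0.0, 0.0, 0.0], 0.01], [[0.0018, 0.0172, -0.004], [0.0, 0.0, 0.0], 0.01], [[0.0014, 0.0257, -0.0063], [0.0, 0.0, 0.0], 0.01], [[0.0002, 0.0342, -0.0088], [0.0, 0.0, 0.0], 0.01], [[-0.0019, 0.0424, -0.0114], [0.0, 0.0, 0.0], 0.01]]
[[[-0.0029, 0.0079, -0.0028], [0.0, 0.0, 0.0], 0.01], [[-0.0065, 0.0155, -0.0057], [0.0, 0.0, 0.0], 0.01], [[-0.0109, 0.0226, -0.0087], [0.0, 0.0, 0.0], 0.01], [[-0.016, 0.0292, -0.0117], [0.0, 0.0, 0.0], 0.01], [[-0.0218, 0.0352, -0.0147], [0.0, 0.0, 0.0], 0.01]]
```

arm_command(
  moves=[
    [[0.0045,0.0075,-0.0005],[0,0,0],0.01],
    [[0.009,0.015,-0.0015],[0,0,0],0.01],
    [[0.0125,0.023,-0.0025],[0,0,0],0.01],
    [[0.0155,0.031,-0.0035],[0,0,0],0.01],
    [[0.018,0.0395,-0.0055],[0,0,0],0.01],
  ],
)

```text
time: 4.15
tool_pos: [0.5432, 0.1423, 0.0516]
tool_rot: [3.025, 0.119, 2.218]
contact_force: [-7.6, 0.1, -3.3]
opening: 0.0239
grip_force: 7.9
```

arm_command(
  moves=[
    [[0.0015,0.0085,-0.002],[0,0,0],0.01],
    [[0.002,0.017,-0.004],[0,0,0],0.01],
    [[0.0015,0.0255,-0.0065],[0,0,0],0.01],
    [[0,0.034,-0.009],[0,0,0],0.01],
    [[-0.002,0.0425,-0.0115],[0,0,0],0.01],
  ],
)

```text
time: 4.65
tool_pos: [0.5772, 0.1669, 0.0691]
tool_rot: [3.022, 0.12, 2.218]
contact_force: [-7.2, 0.9, 0.8]
opening: 0.024
grip_force: 8.3
```

arm_command(
  moves=[
    [[-0.003,0.008,-0.003],[0,0,0],0.01],
    [[-0.0065,0.0155,-0.0055],[0,0,0],0.01],
    [[-0.011,0.0225,-0.0085],[0,0,0],0.01],
    [[-0.016,0.029,-0.0115],[0,0,0],0.01],
    [[-0.022,0.0355,-0.0145],[0,0,0],0.01],
  ],
)

```text
time: 5.15
tool_pos: [0.6156, 0.1714, 0.0905]
tool_rot: [3.023, 0.12, 2.218]
contact_force: [-17.1, -1.2, -5.8]
opening: 0.0243
grip_force: 8.1
```

arm_command(
  moves=[
    [[0,0,0],[0,0,0],0.01],
    [[0,0,0],[0,0,0],0.01],
    [[0,0,0],[0,0,0],0.06],
    [[0,0,0],[0,0,0],0.06],
    [[0,0,0],[0,0,0],0.06],
  ],
)

```text
time: 5.65
tool_pos: [0.618, 0.1714, 0.0916]
tool_rot: [3.017, 0.123, 2.218]
contact_force: [0.1, -0.3, -0.1]
opening: 0.0436
grip_force: 0.0
```

Run:
```python
from h import *
np.set_printoptions(precision=3,suppress=True)
p,R,s=cur(); print(tobed(p-R.apply([0,0,.019])),s['opening'],s['grip_force'],s['contact_force'],s['qpos'])
# module from top view refine
im,m=snap('top','top1.png')
h=im[205-10:250,175:230].astype(int)
g=cv2.cvtColor(im,cv2.COLOR_RGB2HSV)
roi=np.zeros(im.shape[:2],bool); roi[190:250,170:235]=1
br=(g[...,1]<40)&(g[...,2]>120)&roi
dk=(g[...,2]<70)&roi
for nme,msk,z in(('case',br,.028),('fin',dk,.062)):
    c=max(cv2.findContours(msk.astype(np.uint8),cv2.RETR_EXTERNAL,cv2.CHAIN_APPROX_NONE)[0],key=len)
    r=cv2.minAreaRect(c); bx=cv2.boxPoints(r)
    W=np.array([onz(m,*q,z) for q in bx]); print(nme,r,W.mean(0),[np.linalg.norm(W[i]-W[i-1]) for i in range(2)],W[:,:2])
```

```text
[  3.465 166.337  15.694] 0.043631156608339765 0.0 [ 0.079 -0.296 -0.082] [ 0.177  0.598  1.517 -0.07   0.861 -0.436]
case ((215.5, 195.0), (10.0, 37.0), 90.0) [0.587 0.282 0.028] [np.float64(0.029836902519413608), np.float64(0.11016467823995436)] [[0.602 0.337]
 [0.603 0.227]
 [0.573 0.226]
 [0.572 0.336]]
fin ((205.99789428710938, 219.5386505126953), (42.150718688964844, 47.609256744384766), 21.540977478027344) [0.513 0.299 0.062] [np.float64(0.12164350638415138), np.float64(0.13622266673450573)] [[0.471 0.38 ]
 [0.599 0.333]
 [0.555 0.219]
 [0.428 0.266]]
```

Run:
```python
from h import *
p,R,s=cur()
def vert(a): 
    a=np.radians(a); y=np.array([np.cos(a),np.sin(a),0]); z=np.array([0,0,-1.]); return Ro.from_matrix(np.c_[np.cross(y,z),y,z])
up=p+R.apply([0,0,-.1])
plan([(up,R),(np.array([.572,.284,.19]),vert(60))],.08)
```

```text
[[[0.0, 0.0, -0.05], [0.0, 0.0, 0.0], 0.08], [[0.0, 0.0, -0.1], [0.0, 0.0, 0.0], 0.08], [[0.0349, 0.0149, -0.1025], [0.033, 0.049, -0.131], 0.08], [[0.0697, 0.0299, -0.1049], [0.065, 0.098, -0.261], 0.08], [[0.1046, 0.0448, -0.1074], [0.098, 0.146, -0.392], 0.08]]
```

arm_command(
  moves=[
    [[0,0,-0.05],[0,0,0],0.06],
    [[0,0,-0.1],[0,0,0],0.08],
    [[0.035,0.015,-0.1025],[0.033,0.049,-0.131],0.08],
    [[0.07,0.03,-0.105],[0.065,0.098,-0.261],0.08],
    [[0.1045,0.045,-0.1075],[0.098,0.146,-0.392],0.08],
  ],
)

```text
time: 6.2
tool_pos: [0.5718, 0.2849, 0.1912]
tool_rot: [-3.141, -0.001, 2.623]
contact_force: [-0.4, -0.5, -0.6]
opening: 0.0796
grip_force: 0.0
```

arm_command(
  moves=[
    [[0,0,0],[0,0,0],0.08],
    [[0,0,0],[0,0,0],0.08],
    [[0,0,0],[0,0,0],0.08],
    [[0,0,0],[0,0,0],0.08],
    [[0,0,0],[0,0,0],0.08],
  ],
)

```text
time: 6.7
tool_pos: [0.5721, 0.283, 0.1903]
tool_rot: [-3.141, 0.0, 2.617]
contact_force: [-0.3, 0.0, -0.1]
opening: 0.0799
grip_force: 0.0
```

Run:
```python
from h import *
p,R,s=cur(); print(p,s['tool_rot'],s['qpos'])
im,m=snap('wrist','w2.png')
for X in [(.509,.321,.062),(.56,.291,.014)]: print(proj(m,X))
im,m=snap('top','top2.png'); 
a=cv2.imread('pics/w2.png');b=cv2.resize(cv2.imread('pics/top2.png')[145:245,255:365],None,fx=3.6,fy=3.6,interpolation=cv2.INTER_CUBIC)[:200]
cv2.imwrite('pics/w2c.png',np.vstack([a,np.pad(b,((0,0),(0,640-b.shape[1]),(0,0)))]))
```

```text
[0.57213761 0.2829726  0.19025968] [-3.14109517e+00  2.35493910e-04  2.61671849e+00] [ 3.39578569e-01  5.79440128e-01  1.23900819e+00 -5.17811727e-04
  1.32336997e+00 -7.06216660e-01]
(np.float64(314.259490963327), np.float64(118.06861494411451))
(np.float64(313.7578009606062), np.float64(171.0188257319178))
```

View pics/w2c.png

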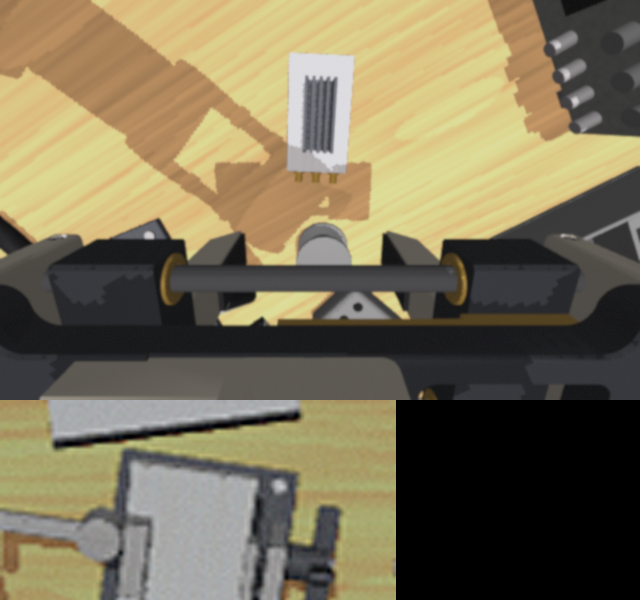

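The wrist view shows the module's fins centred at about (320,114), with the connectors facing the gripper at about (316,176). The top crop shows the lever fully open to the left.

Run:
```python
from h import *
np.set_printoptions(precision=4,suppress=True)
mw=robot.camera_model('wrist'); a=cv2.imread('pics/w2.png')
def rect(im,roi,cond):
    g=cv2.cvtColor(im,cv2.COLOR_BGR2HSV); k=np.zeros(im.shape[:2],np.uint8); u0,v0,u1,v1=roi
    k[v0:v1,u0:u1]=cond(g)[v0:v1,u0:u1]
    k=cv2.morphologyEx(k,cv2.MORPH_CLOSE,np.ones((5,5),np.uint8))
    c=max(cv2.findContours(k,cv2.RETR_EXTERNAL,cv2.CHAIN_APPROX_NONE)[0],key=cv2.contourArea)
    return cv2.minAreaRect(c)
rc=rect(a,(275,40,370,180),lambda g:((g[...,1]<45)&(g[...,2]>150)))
rf=rect(a,(296,65,345,165),lambda g:(g[...,2]<140)&(g[...,1]<80))
for n,r,z in(('case',rc,.028),('fin',rf,.062)):
    W=np.array([onz(mw,*q,z) for q in cv2.boxPoints(r)]); e=W[1]-W[0],W[2]-W[1]
    L=max(e,key=np.linalg.norm); L=L if L[0]>0 else -L
    print(n,r,W.mean(0),[np.linalg.norm(x) for x in e],np.arctan2(L[1],L[0]))
# side view height check
im,ms=snap('side','side2.png'); im=cv2.cvtColor(im,cv2.COLOR_RGB2BGR)
u,v=map(int,proj(ms,(.509,.321,.045)))
rs=rect(im,(u-28,v-25,u+28,v+25),lambda g:g[...,2]<75); print('side fin',rs,proj(ms,(.509,.321,.062)))
rs2=rect(im,(u-45,v-45,u+45,v+45),lambda g:(g[...,1]<50)&(g[...,2]>110)); print(rs2)
print('fin tri',tri([ray(mw,*rf[0]),ray(ms,*rs[0])]),'case tri',tri([ray(mw,*rc[0]),ray(ms,*rs2[0])]))
```

```text
case ((318.64337158203125, 112.63217163085938), (65.16858673095703, 118.5519027709961), 2.862405300140381) [0.5092 0.3265 0.028 ] [np.float64(0.11998474540557356), np.float64(0.06534245142593986)] -0.6024820562860022
fin ((319.11163330078125, 114.98562622070312), (30.275537490844727, 75.0966567993164), 2.12109637260437) [0.5098 0.3261 0.062 ] [np.float64(0.06816100386546413), np.float64(0.027707810350551434)] -0.5720917671291037
side fin ((305.0904541015625, 341.1974792480469), (36.12453842163086, 17.37859535217285), 41.423667907714844) (np.float64(305.1353978740799), np.float64(334.8743618705026))
((305.96917724609375, 347.2064208984375), (61.085113525390625, 36.60938262939453), 42.184444427490234)
fin tri (array([0.5086, 0.327 , 0.0469]), [np.float64(0.2), np.float64(0.2)]) case tri (array([0.5067, 0.3284, 0.0232]), [np.float64(0.3), np.float64(0.3)])
```

```bash
cat >> h.py <<'E'
def vert(a):
    a=np.radians(a); y=np.array([np.cos(a),np.sin(a),0]); z=np.array([0,0,-1.]); return Ro.from_matrix(np.c_[np.cross(y,z),y,z])
E
python3 - <<'E'
from h import *
Q=vert(90-np.degrees(.59))
plan([(np.array([.5093,.3265,.12]),Q),(np.array([.5093,.3265,.08]),Q),(np.array([.5093,.3265,.035]),Q)],.06)
E
```

```text
[[[0.0253, 0.002, 0.0234], [0.0, 0.0, 0.022], 0.06], [[0.0506, 0.0039, 0.0468], [0.0, 0.0, 0.044], 0.06], [[0.0759, 0.0059, 0.0702], [0.0, 0.0, 0.066], 0.06], [[0.0759, 0.0059, 0.1102], [0.0, 0.0, 0.066], 0.06], [[0.0759, 0.0059, 0.1552], [0.0, 0.0, 0.066], 0.06]]
```

arm_command(
  moves=[
    [[0.0255,0.002,0.0235],[0,0,0.022],0.06],
    [[0.0505,0.004,0.047],[0,0,0.044],0.06],
    [[0.076,0.006,0.07],[0,0,0.066],0.06],
    [[0.076,0.006,0.11],[0,0,0.066],0.06],
    [[0.076,0.006,0.155],[0,0,0.066],0.06],
  ],
)

```text
time: 7.35
tool_pos: [0.5094, 0.3281, 0.0354]
tool_rot: [3.139, 0.002, 2.554]
contact_force: [1.1, 0.2, 0.1]
opening: 0.0602
grip_force: 0.0
```

arm_command(
  moves=[
    [[0,0,0],[0,0,0],0.06],
    [[0,0,0],[0,0,0],0.01],
    [[0,0,0],[0,0,0],0.01],
    [[0,0,0],[0,0,0],0.01],
    [[0,0,0],[0,0,0],0.01],
  ],
  squeeze=40,
)

```text
time: 7.85
tool_pos: [0.5095, 0.3271, 0.0362]
tool_rot: [3.141, 0.001, 2.552]
contact_force: [-1.8, -4.4, 4.8]
opening: 0.0325
grip_force: 3.7
```

arm_command(
  moves=[
    [[0,0,0],[0,0,0],0.01],
    [[0,0,0],[0,0,0],0.01],
    [[0,0,-0.03],[0,0,0],0.01],
    [[0,0,-0.08],[0,0,0],0.01],
    [[0,0,-0.12],[0,0,0],0.01],
  ],
  squeeze=40,
)

```text
time: 8.35
tool_pos: [0.5088, 0.327, 0.1564]
tool_rot: [-3.14, -0.001, 2.552]
contact_force: [1.0, 0.6, -4.5]
opening: 0.0298
grip_force: 39.9
```

Run:
```python
from h import *
np.set_printoptions(precision=3,suppress=True)
p,R,s=cur(); print(p,s['tool_rot'],s['opening'],s['grip_force'],s['contact_force'],s['qpos'],s['time'])
# target: module origin at bed (-2,0,0); grip: TCP at module z=35 -> above it by 20
Q=trot(90,30)
g=bed((-3,0,35)); pre=bed((0,0,35+65)); 
plan([(np.array([.50,.2,.24]),trot(80,0)),(pre,Q)],.01)
```

```text
[0.509 0.327 0.156] [-3.14  -0.001  2.552] 0.029773764171323925 39.86260414123535 [ 1.038  0.563 -4.461] [ 0.445  0.547  1.394 -0.     1.202 -0.537] 8.35
[[[-0.0211, -0.0369, -0.0278], [0.0, 0.0, -0.095], 0.01], [[-0.0422, -0.0737, -0.0557], [-0.001, 0.0, -0.19], 0.01], [[-0.0633, -0.1106, -0.0835], [-0.001, -0.001, -0.285], 0.01], [[-0.0994, -0.1428, -0.0689], [-0.031, -0.129, -0.327], 0.01], [[-0.1354, -0.1749, -0.0543], [-0.061, -0.257, -0.368], 0.01]]
[[[-0.0175, -0.0433, 0.0193], [-0.011, -0.131, -0.043], 0.01], [[-0.035, -0.0865, 0.0386], [-0.023, -0.261, -0.085], 0.01], [[-0.035, -0.0865, 0.0386], [-0.023, -0.261, -0.085], 0.01], [[-0.035, -0.0865, 0.0386], [-0.023, -0.261, -0.085], 0.01], [[-0.035, -0.0865, 0.0386], [-0.023, -0.261, -0.085], 0.01]]
```

arm_command(
  moves=[
    [[-0.021,-0.037,-0.028],[0,0,-0.095],0.01],
    [[-0.042,-0.0735,-0.0555],[0,0,-0.19],0.01],
    [[-0.0635,-0.1105,-0.0835],[0,0,-0.285],0.01],
    [[-0.0995,-0.143,-0.069],[-0.031,-0.129,-0.327],0.01],
    [[-0.1355,-0.175,-0.0545],[-0.061,-0.257,-0.368],0.01],
  ],
)

```text
time: 8.85
tool_pos: [0.5249, 0.1069, 0.2116]
tool_rot: [3.129, 0.27, 2.923]
contact_force: [1.3, -0.7, -5.9]
opening: 0.0294
grip_force: 39.9
```

arm_command(
  moves=[
    [[-0.0175,-0.0435,0.0195],[-0.011,-0.131,-0.043],0.01],
    [[-0.035,-0.0865,0.0385],[-0.023,-0.261,-0.085],0.01],
    [[-0.035,-0.0865,0.0385],[-0.023,-0.261,-0.085],0.01],
    [[-0.035,-0.0865,0.0385],[-0.023,-0.261,-0.085],0.01],
    [[-0.035,-0.0865,0.0385],[-0.023,-0.261,-0.085],0.01],
  ],
)

```text
time: 9.35
tool_pos: [0.5477, 0.015, 0.1809]
tool_rot: [3.14, 0.522, 3.01]
contact_force: [0.3, 0.5, -3.9]
opening: 0.0298
grip_force: 39.9
```

Run:
```python
from h import *
np.set_printoptions(precision=3,suppress=True)
p,R,s=cur(); print(p,tobed(p),s['opening'],(trot(90,30).inv()*R).as_rotvec(),s['qpos'],s['time'])
iw,mw=snap('wrist','w3.png'); it,mt=snap('top','top3.png'); im,ms=snap('side','side3.png')
for q in[(-64,3,14),(-72,56,0),(-72,-40,0),(-30,36,22),(-30,54,22)]: print(q,[np.round(proj(m,bed(q))) for m in(mw,mt,ms)])
b=im[170:270,240:345];b=cv2.resize(b,None,fx=4,fy=4,interpolation=cv2.INTER_CUBIC); t=cv2.resize(it[140:240,265:355],None,fx=4,fy=4,interpolation=cv2.INTER_CUBIC)
cv2.imwrite('pics/c3.png',cv2.cvtColor(np.hstack([b,t]),cv2.COLOR_RGB2BGR))
```

```text
[0.548 0.015 0.181] [-1.161  2.101 99.907] 0.02975763082546971 [-0.     0.002  0.002] [-0.105  0.21   1.992 -0.03   0.419 -1.521] 9.35
(-64, 3, 14) [array([314., 132.]), array([304., 212.]), array([315., 217.])]
(-72, 56, 0) [array([376., 121.]), array([286., 210.]), array([309., 237.])]
(-72, -40, 0) [array([264., 121.]), array([319., 214.]), array([319., 210.])]
(-30, 36, 22) [array([354., 174.]), array([294., 201.]), array([301., 218.])]
(-30, 54, 22) [array([376., 174.]), array([287., 200.]), array([299., 223.])]
```

View pics/c3.png

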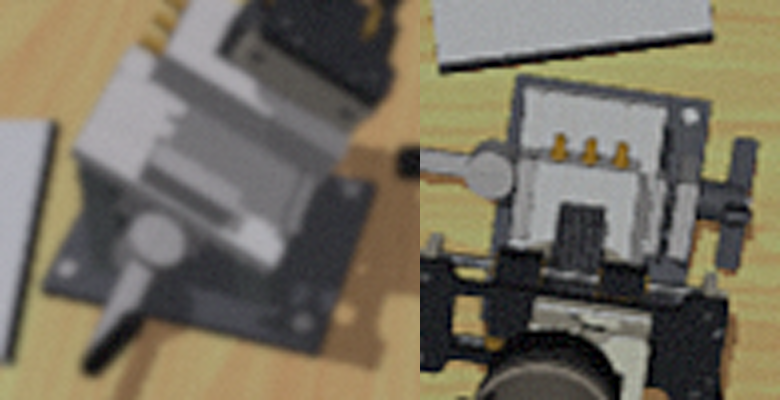

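The side crop (left) and top crop (right) show the module held above the bed, tilted with it. The connectors point up the slope at about (590,150) in the top crop, and the lever is open.

View pics/w3.png

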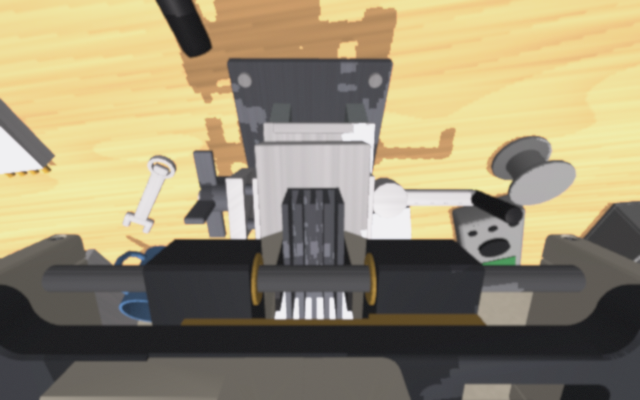

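The wrist view shows the lip at about (265–353,127), with bed corners matching the prediction. The module's plain-end top edge runs from (256,144) to (366,145), the fixed jaw is right of it and the pad is left at about (237,180).

Run:
```python
from h import *
np.set_printoptions(precision=4,suppress=True)
mw=robot.camera_model('wrist'); p,R,s=cur(); b=tobed(p)
M=lambda q:bed(np.array(b)+[0,0,-35]+np.array(q))
for q in[(-60,33,28),(-60,-33,28),(-60,33,0),(-60,-33,0),(-35,15,62),(-35,-15,62)]: print(q,np.round(proj(mw,M(q)),1))
for n in(0,.5,.9): print('pad',n,np.round(proj(mw,bed((-28,-42+3.5*n,22))),1),'arm',np.round(proj(mw,bed((48*np.sin(n-.5),-102+3.5*n,-24+48*np.cos(n-.5)))),1), np.round(proj(mw,bed((-48*np.cos(n-.5),-102+3.5*n,-24+48*np.sin(n-.5)))),1))
plan([(bed((-1,1,36+22)),trot(90,30)),(bed((-2,1,36)),trot(90,30))],.01,maxstep=.025)
```

```text
(-60, 33, 28) [372.  142.6]
(-60, -33, 28) [254.  142.6]
(-60, 33, 0) [363.6 139.2]
(-60, -33, 0) [262.3 139.2]
(-35, 15, 62) [344.9 202.5]
(-35, -15, 62) [281.1 202.5]
pad 0 [258.3 175.5] arm [188.2 180.4] [211.9 149.5]
pad 0.5 [260.4 175.5] arm [190.6 208.6] [205.1 145.8]
pad 0.9 [262.1 175.5] arm [196.4 227.7] [199.7 152. ]
[[[0.0004, -0.0011, 0.0211], [0.001, 0.0, 0.0], 0.01], [[0.0008, -0.0022, 0.0422], [0.001, 0.0, 0.0], 0.01], [[0.0018, -0.0022, 0.0642], [0.001, 0.0, 0.0], 0.01], [[0.0018, -0.0022, 0.0642], [0.001, 0.0, 0.0], 0.01], [[0.0018, -0.0022, 0.0642], [0.001, 0.0, 0.0], 0.01]]
```

arm_command(
  moves=[
    [[0,-0.0015,0.02],[0,0,0],0.01],
    [[0.001,-0.0025,0.04],[0,0,0],0.01],
    [[0.0015,-0.0025,0.052],[0,0,0],0.01],
    [[0.0015,-0.0025,0.052],[0,0,0],0.01],
    [[0.0015,-0.0025,0.052],[0,0,0],0.01],
  ],
)

```text
time: 10.0
tool_pos: [0.5723, 0.0098, 0.1355]
tool_rot: [3.141, 0.523, 3.012]
contact_force: [-0.1, -1.0, -4.8]
opening: 0.0296
grip_force: 39.9
```

arm_command(
  moves=[
    [[0,0,0.005],[0,0,0],0.01],
    [[0,0,0.01],[0,0,0],0.01],
    [[0,0,0.012],[0,0,0],0.01],
    [[0,0,0.012],[0,0,0],0.01],
    [[0,0,0.012],[0,0,0],0.01],
  ],
)

```text
time: 10.5
tool_pos: [0.5786, 0.0086, 0.1261]
tool_rot: [3.141, 0.522, 3.011]
contact_force: [-0.6, -0.1, -5.0]
opening: 0.03
grip_force: 39.9
```

Run:
```python
from h import *
np.set_printoptions(precision=3,suppress=True)
p,R,s=cur(); print(p,tobed(p),s['contact_force'],s['opening'],s['qpos'],s['time'])
```

```text
[0.579 0.009 0.126] [-1.378 -0.256 36.669] [-0.552 -0.08  -4.996] 0.030031140280305207 [-0.113  0.351  1.986 -0.029  0.283 -1.527] 10.5
```

arm_command(
  moves=[
    [[0.001,0,0.002],[0,0,0],0.01],
    [[0.001,0,0.002],[0,0,0],0.01],
    [[0.001,0,0.002],[0,0,0],0.01],
    [[0.001,0,0.002],[0,0,0],0.01],
    [[0.001,0,0.002],[0,0,0],0.01],
  ],
)

```text
time: 11.0
tool_pos: [0.5789, 0.0088, 0.1254]
tool_rot: [3.141, 0.521, 3.011]
contact_force: [-6.3, 1.0, 2.1]
opening: 0.03
grip_force: 39.9
```

Run:
```python
from h import *
np.set_printoptions(precision=3,suppress=True)
p,R,s=cur(); print(p,tobed(p),s['contact_force'],(trot(90,30).inv()*R).as_rotvec(),s['qpos'],s['time'])
```

```text
[0.579 0.009 0.125] [-1.471 -0.004 35.917] [-6.261  0.964  2.057] [-0.     0.002  0.   ] [-0.112  0.352  1.985 -0.03   0.283 -1.526] 11.0
```

arm_command(
  moves=[
    [[0,0,0],[0,0,0],0.034],
    [[0,0,0],[0,0,0],0.04],
    [[0,0,0],[0,0,0],0.05],
    [[0,0,0],[0,0,0],0.05],
    [[0,0,0],[0,0,0],0.05],
  ],
)

```text
time: 11.5
tool_pos: [0.5793, 0.0086, 0.1249]
tool_rot: [3.141, 0.521, 3.011]
contact_force: [-0.5, -0.7, -0.5]
opening: 0.0494
grip_force: 0.0
```

arm_command(
  moves=[
    [[0,0,-0.015],[0,0,0],0.055],
    [[0,0,-0.04],[0,0,0],0.055],
    [[0,0,-0.075],[0,0,0],0.055],
    [[0,0,-0.11],[0,0,0],0.055],
    [[0,0,-0.11],[0,0,0],0.055],
  ],
)

```text
time: 12.0
tool_pos: [0.5254, 0.0159, 0.2246]
tool_rot: [3.141, 0.528, 3.011]
contact_force: [0.0, 0.2, 0.2]
opening: 0.0547
grip_force: 0.0
```

Run:
```python
from h import *
np.set_printoptions(precision=3,suppress=True)
p,R,s=cur(); print(p,tobed(p),s['contact_force'],s['opening'],s['qpos'],s['time'])
iw,mw=snap('wrist','w4.png');it,mt=snap('top','top4.png')
for q in[(-64,33,28),(-64,-33,28),(-64,3,14),(56,0,14),(0,36,22),(0,-40,22)]: print(q,[np.round(proj(m,bed(q))) for m in(mw,mt)])
for n in(0,.5,.9): print('nut',n,[np.round(proj(mw,bed((48*np.sin(a),-102+3.5*n,-24+48*np.cos(a)))),1) for a in(n-.5,n-.5-1.571)])
a=cv2.cvtColor(iw,cv2.COLOR_RGB2BGR)[60:260,120:440]; b=cv2.cvtColor(it,cv2.COLOR_RGB2BGR)[150:240,260:360]
cv2.imwrite('pics/c4.png',np.hstack([cv2.resize(a,(480,300)),cv2.resize(b,(320,300),interpolation=cv2.INTER_CUBIC)]))
```

```text
[0.525 0.016 0.225] [  1.369   0.101 148.825] [0.031 0.169 0.207] 0.05465906204495402 [-0.11   0.104  1.98  -0.019  0.529 -1.536] 12.0
(-64, 33, 28) [array([348., 126.]), array([293., 213.])]
(-64, -33, 28) [array([277., 126.]), array([316., 216.])]
(-64, 3, 14) [array([316., 126.]), array([304., 212.])]
(56, 0, 14) [array([313., 240.]), array([310., 173.])]
(0, 36, 22) [array([349., 192.]), array([295., 191.])]
(0, -40, 22) [array([273., 192.]), array([322., 195.])]
nut 0 [array([211.1, 168.5]), array([227.9, 143.4])]
nut 0.5 [array([213.1, 192.2]), array([223.2, 139.9])]
nut 0.9 [array([217.4, 208.8]), array([219.6, 144.8])]
```

View pics/c4.png

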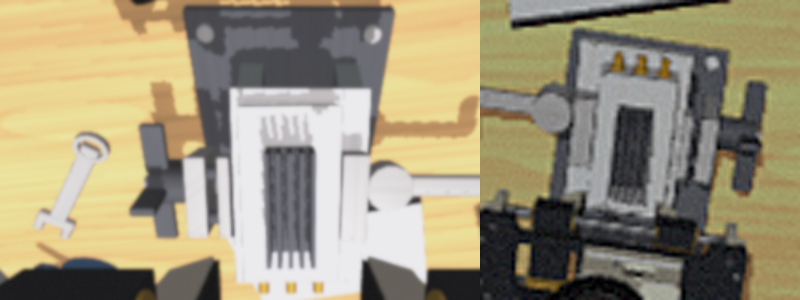

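The crops show the module seated flat between the jaws, fins at about y 0, plain end at the lip and connectors up the slope. One nut arm points along bed z and another down the slope, so the nut is at about 0.5. Next I push the nut with the fingers closed.

Run:
```python
from h import *
Q=trot(0,10)
plan([(bed((-53,-101,110)),Q),(bed((-53,-101,6.5)),Q)],.0)
```

```text
[[[0.0047, -0.0092, 0.0033], [0.025, 0.025, 0.141], 0.0], [[0.0095, -0.0183, 0.0065], [0.05, 0.05, 0.282], 0.0], [[0.0142, -0.0275, 0.0098], [0.075, 0.074, 0.424], 0.0], [[0.019, -0.0367, 0.0131], [0.099, 0.099, 0.565], 0.0], [[0.0237, -0.0459, 0.0163], [0.124, 0.124, 0.706], 0.0]]
[[[-0.0026, -0.0094, 0.0046], [0.025, 0.025, 0.141], 0.0], [[-0.0053, -0.0189, 0.0092], [0.05, 0.05, 0.282], 0.0], [[-0.0079, -0.0283, 0.0138], [0.075, 0.074, 0.424], 0.0], [[-0.0106, -0.0378, 0.0184], [0.099, 0.099, 0.565], 0.0], [[-0.0132, -0.0472, 0.0231], [0.124, 0.124, 0.706], 0.0]]
[[[-0.0085, -0.0047, 0.0048], [0.025, 0.025, 0.141], 0.0], [[-0.0093, 0.0062, 0.0375], [0.025, 0.025, 0.141], 0.0], [[-0.0101, 0.0171, 0.0702], [0.025, 0.025, 0.141], 0.0], [[-0.0109, 0.0281, 0.1029], [0.025, 0.025, 0.141], 0.0], [[-0.0109, 0.0281, 0.1029], [0.025, 0.025, 0.141], 0.0]]
```

arm_command(
  moves=[
    [[0.0045,-0.009,0.0035],[0.025,0.025,0.141],0.0],
    [[0.0095,-0.0185,0.0065],[0.05,0.05,0.282],0.0],
    [[0.014,-0.0275,0.01],[0.075,0.074,0.424],0.0],
    [[0.019,-0.0365,0.013],[0.099,0.099,0.565],0.0],
    [[0.0235,-0.046,0.0165],[0.124,0.124,0.706],0.0],
  ],
  squeeze=40,
)

```text
time: 12.6
tool_pos: [0.5063, -0.0285, 0.1922]
tool_rot: [2.949, 0.314, 2.248]
contact_force: [-1.1, 0.0, -0.0]
opening: 0.0196
grip_force: 0.0
```

arm_command(
  moves=[
    [[-0.0025,-0.0095,0.0045],[0.025,0.025,0.141],0.0],
    [[-0.0055,-0.019,0.009],[0.05,0.05,0.282],0.0],
    [[-0.008,-0.0285,0.014],[0.075,0.074,0.424],0.0],
    [[-0.0105,-0.038,0.0185],[0.099,0.099,0.565],0.0],
    [[-0.013,-0.047,0.023],[0.124,0.124,0.706],0.0],
  ],
)

```text
time: 13.1
tool_pos: [0.4881, -0.0721, 0.1663]
tool_rot: [2.951, 0.047, 1.57]
contact_force: [0.6, 0.1, 0.1]
opening: 0.0002
grip_force: 0.0
```

arm_command(
  moves=[
    [[-0.0085,-0.0045,0.005],[0.025,0.025,0.141],0.0],
    [[-0.0085,-0.0045,0.005],[0.025,0.025,0.141],0.0],
    [[-0.0085,-0.0045,0.005],[0.025,0.025,0.141],0.0],
    [[-0.0085,-0.0045,0.005],[0.025,0.025,0.141],0.0],
    [[-0.0085,-0.0045,0.005],[0.025,0.025,0.141],0.0],
  ],
)

```text
time: 13.6
tool_pos: [0.485, -0.0801, 0.1628]
tool_rot: [2.969, 0.0, 1.443]
contact_force: [-0.4, -0.1, -0.9]
opening: 0.0006
grip_force: 0.0
```

Run:
```python
from h import *
np.set_printoptions(precision=3,suppress=True)
p,R,s=cur(); Q=trot(0,10); print(tobed(p),(Q.inv()*R).as_rotvec(),s['opening'],s['qpos'],s['time'])
plan([(bed((-53,-101,6.5)),Q)],0.)
q0=(bed((-53,-101,6.5)),Q)
plan([(bed((5,-99,6.5)),Q)],0.,start=q0,maxstep=.006)
```

```text
[ -53.42  -100.282  109.145] [ 0.002  0.    -0.003] 0.0006247026021711185 [-0.344  0.258  1.856  0.049  0.859 -0.245] 13.6
[[[-0.0003, 0.0119, 0.0321], [-0.001, 0.0, 0.001], 0.0], [[-0.0006, 0.0238, 0.0642], [-0.001, 0.0, 0.002], 0.0], [[-0.0008, 0.0357, 0.0962], [-0.002, 0.0, 0.003], 0.0], [[-0.0008, 0.0357, 0.0962], [-0.002, 0.0, 0.003], 0.0], [[-0.0008, 0.0357, 0.0962], [-0.002, 0.0, 0.003], 0.0]]
[[[0.0002, 0.0055, -0.002], [0.0, 0.0, 0.0], 0.0], [[0.0004, 0.0109, -0.004], [0.0, 0.0, 0.0], 0.0], [[0.0006, 0.0164, -0.006], [0.0, 0.0, 0.0], 0.0], [[0.0008, 0.0218, -0.0079], [0.0, 0.0, 0.0], 0.0], [[0.001, 0.0273, -0.0099], [0.0, 0.0, 0.0], 0.0]]
[[[0.0002, 0.0055, -0.002], [0.0, 0.0, 0.0], 0.0], [[0.0004, 0.0109, -0.004], [0.0, 0.0, 0.0], 0.0], [[0.0006, 0.0164, -0.006], [0.0, 0.0, 0.0], 0.0], [[0.0008, 0.0218, -0.0079], [0.0, 0.0, 0.0], 0.0], [[0.001, 0.0273, -0.0099], [0.0, 0.0, 0.0], 0.0]]
```

arm_command(
  moves=[
    [[-0.001,0.012,0.032],[0,0,0],0.0],
    [[-0.001,0.024,0.064],[0,0,0],0.0],
    [[-0.001,0.0355,0.096],[0,0,0],0.0],
    [[-0.001,0.0355,0.096],[0,0,0],0.0],
    [[-0.001,0.0355,0.096],[0,0,0],0.0],
  ],
)

```text
time: 14.1
tool_pos: [0.5355, -0.0877, 0.0743]
tool_rot: [2.97, -0.001, 1.442]
contact_force: [-0.6, 0.0, 0.3]
opening: 0.0005
grip_force: 0.0
```

arm_command(
  moves=[
    [[0,0.0055,-0.002],[0,0,0],0.0],
    [[0.0005,0.011,-0.004],[0,0,0],0.0],
    [[0.0005,0.0165,-0.006],[0,0,0],0.0],
    [[0.001,0.022,-0.008],[0,0,0],0.0],
    [[0.001,0.0275,-0.01],[0,0,0],0.0],
  ],
)

```text
time: 14.6
tool_pos: [0.5618, -0.0906, 0.0898]
tool_rot: [2.968, -0.0, 1.441]
contact_force: [0.1, 0.4, -0.4]
opening: 0.0002
grip_force: 0.0
```

arm_command(
  moves=[
    [[0,0.0055,-0.002],[0,0,0],0.0],
    [[0.0005,0.011,-0.004],[0,0,0],0.0],
    [[0.0005,0.0165,-0.006],[0,0,0],0.0],
    [[0.001,0.022,-0.008],[0,0,0],0.0],
    [[0.001,0.0275,-0.01],[0,0,0],0.0],
  ],
)

```text
time: 15.1
tool_pos: [0.5848, -0.0922, 0.1021]
tool_rot: [2.975, -0.001, 1.441]
contact_force: [-5.9, 1.5, -3.7]
opening: 0.0004
grip_force: 2.9
```

Run:
```python
from h import *
np.set_printoptions(precision=3,suppress=True)
p,R,s=cur(); print(tobed(p),s['contact_force'],s['qpos'],s['time'])
it,mt=snap('top','top5.png')
cv2.imwrite('pics/c5.png',cv2.resize(cv2.cvtColor(it,cv2.COLOR_RGB2BGR)[150:250,280:380],(600,600),interpolation=cv2.INTER_CUBIC))
for a in(0,.4,.87,-.7): print(a,proj(mt,bed((48*np.sin(a),-99,-24+48*np.cos(a)))))
```

```text
[  3.279 -99.341   6.352] [-5.926  1.46  -3.721] [-0.302  0.504  1.658  0.041  0.816 -0.198] 15.1
0 (np.float64(343.2939560174841), np.float64(198.14718353825165))
0.4 (np.float64(344.3489787123199), np.float64(191.40859289856965))
0.87 (np.float64(345.3533204726929), np.float64(183.52010819878666))
-0.7 (np.float64(341.58493582134804), np.float64(206.42841312272375))
```

arm_command(
  moves=[
    [[0,0.004,-0.0015],[0,0,0],0.0],
    [[0,0.0075,-0.0027],[0,0,0],0.0],
    [[0,0.0075,-0.0027],[0,0,0],0.0],
    [[0,0.0075,-0.0027],[0,0,0],0.0],
    [[0,-0.003,-0.03],[0,0,0],0.0],
  ],
)

```text
time: 15.65
tool_pos: [0.5786, -0.0918, 0.1304]
tool_rot: [2.971, -0.001, 1.441]
contact_force: [0.1, 0.8, -0.2]
opening: 0.0003
grip_force: 0.0
```

arm_command(
  moves=[
    [[0,-0.02,-0.05],[0,0,0],0.0],
    [[0,-0.06,-0.07],[0,0,0],0.0],
    [[0,-0.1,-0.07],[0,0,0],0.0],
    [[0,-0.13,-0.07],[0,0,0],0.0],
    [[0,-0.13,-0.07],[0,0,0],0.0],
  ],
)

```text
time: 16.15
tool_pos: [0.4372, -0.0731, 0.1795]
tool_rot: [2.968, -0.0, 1.441]
contact_force: [1.1, 0.2, -0.1]
opening: 0.0004
grip_force: 0.0
```

Run:
```python
from h import *
np.set_printoptions(precision=3,suppress=True)
p,R,s=cur(); print(tobed(p),s['contact_force'],s['qpos'],s['time'])
it,mt=snap('top','top6.png'); iw,mw=snap('wrist','w6.png'); i2,ms=snap('side','side6.png')
cv=lambda i:cv2.cvtColor(i,cv2.COLOR_RGB2BGR)
hub=lambda n,a,dy=0:bed((48*np.sin(a),-102+3.5*n+dy,-24+48*np.cos(a)))
for n in(1,1.2,1.4,1.6): 
    for k in(0,1): print(n,k,[np.round(proj(m,hub(n,n-.5-k*np.pi/2))) for m in(mt,mw,ms)])
u,v=map(int,proj(mt,bed((0,-98,0)))); c=[cv2.resize(cv(it)[v-35:v+35,u-35:u+35],(400,400),interpolation=cv2.INTER_CUBIC)]; print('top crop',u-35,v-35)
u,v=map(int,proj(ms,bed((0,-98,0)))); c.append(cv2.resize(cv(i2)[v-30:v+30,u-30:u+30],(400,400),interpolation=cv2.INTER_CUBIC)); print('side crop',u-30,v-30)
cv2.imwrite('pics/c6.png',np.hstack(c)); print(proj(mw,bed((0,-98,0))))
```

```text
[-86.88  -99.582 147.763] [ 1.117  0.238 -0.084] [-0.369  0.15   1.946  0.053  0.878 -0.269] 16.15
1 0 [array([344., 190.]), array([479., 204.]), array([299., 173.])]
1 1 [array([341., 208.]), array([402., 193.]), array([316., 190.])]
1.2 0 [array([345., 186.]), array([488., 203.]), array([295., 173.])]
1.2 1 [array([341., 207.]), array([408., 195.]), array([315., 187.])]
1.4 0 [array([345., 183.]), array([495., 201.]), array([292., 173.])]
1.4 1 [array([341., 206.]), array([415., 196.]), array([314., 185.])]
1.6 0 [array([345., 180.]), array([499., 198.]), array([289., 174.])]
1.6 1 [array([341., 204.]), array([424., 198.]), array([313., 182.])]
top crop 307 159
side crop 272 151
(np.float64(448.21458674529526), np.float64(196.54610668566275))
```

View pics/c6.png

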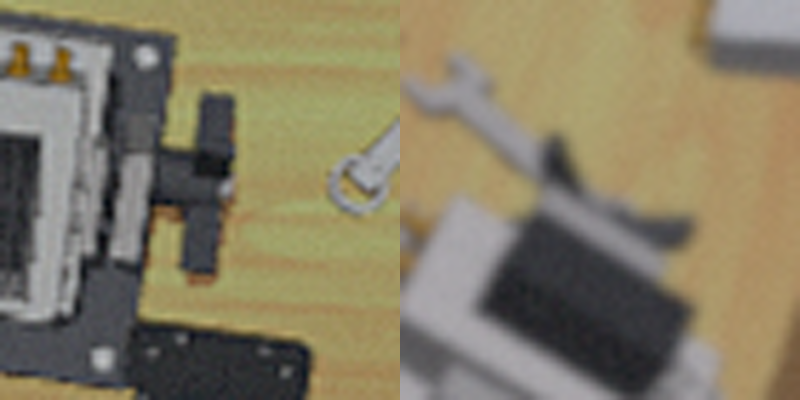

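The top crop shows the upright arm's end at (212,163), with other arms at (215,95) and (200,278). In the side crop the arm tips are at (552,140) and (690,230). Together these put the nut at about 1.15–1.2, so the fingertip is thinner than I assumed. Arm 2 is at about -52°.

Run:
```python
from h import *
p,R,s=cur(); Q=trot(0,10)
a=(bed((-66,-98,50)),Q); b=(bed((-66,-98,-6)),Q)
plan([a,b],0.)
W=[(bed((-66+i*5.0,-98+i*.33,-6+max(0,i-5)*1.0)),Q) for i in range(1,16)]; print()
plan(W,0.,start=b)
```

```text
[[[0.0012, 0.0241, 0.0425], [0.001, 0.0, 0.0], 0.0], [[0.0024, 0.0483, 0.085], [0.002, 0.0, 0.0], 0.0], [[0.0024, 0.0578, 0.1113], [0.002, 0.0, 0.0], 0.0], [[0.0024, 0.0673, 0.1376], [0.002, 0.0, 0.0], 0.0], [[0.0024, 0.0673, 0.1376], [0.002, 0.0, 0.0], 0.0]]

[[[0.0003, 0.0047, -0.0017], [0.0, 0.0, 0.0], 0.0], [[0.0007, 0.0094, -0.0034], [0.0, 0.0, 0.0], 0.0], [[0.001, 0.0141, -0.0051], [0.0, 0.0, 0.0], 0.0], [[0.0013, 0.0188, -0.0068], [0.0, 0.0, 0.0], 0.0], [[0.0017, 0.0235, -0.0086], [0.0, 0.0, 0.0], 0.0]]
[[[0.0003, 0.0044, -0.0026], [0.0, 0.0, 0.0], 0.0], [[0.0007, 0.0087, -0.0053], [0.0, 0.0, 0.0], 0.0], [[0.001, 0.0131, -0.0079], [0.0, 0.0, 0.0], 0.0], [[0.0013, 0.0174, -0.0106], [0.0, 0.0, 0.0], 0.0], [[0.0017, 0.0218, -0.0132], [0.0, 0.0, 0.0], 0.0]]
[[[0.0003, 0.0044, -0.0026], [0.0, 0.0, 0.0], 0.0], [[0.0007, 0.0087, -0.0053], [0.0, 0.0, 0.0], 0.0], [[0.001, 0.0131, -0.0079], [0.0, 0.0, 0.0], 0.0], [[0.0013, 0.0174, -0.0106], [0.0, 0.0, 0.0], 0.0], [[0.0016, 0.0218, -0.0132], [0.0, 0.0, 0.0], 0.0]]
```

arm_command(
  moves=[
    [[0.001,0.024,0.0425],[0,0,0],0.0],
    [[0.0025,0.0485,0.085],[0,0,0],0.0],
    [[0.0025,0.058,0.1115],[0,0,0],0.0],
    [[0.0025,0.0675,0.1375],[0,0,0],0.0],
    [[0.0025,0.0675,0.1375],[0,0,0],0.0],
  ],
)

```text
time: 16.8
tool_pos: [0.5304, -0.0829, 0.0521]
tool_rot: [2.972, -0.001, 1.441]
contact_force: [0.5, -0.4, -0.4]
opening: 0.0001
grip_force: 0.0
```

arm_command(
  moves=[
    [[0.0005,0.0045,-0.0015],[0,0,0],0.0],
    [[0.0005,0.0095,-0.0035],[0,0,0],0.0],
    [[0.001,0.014,-0.005],[0,0,0],0.0],
    [[0.0015,0.019,-0.007],[0,0,0],0.0],
    [[0.0015,0.0235,-0.0085],[0,0,0],0.0],
  ],
)

```text
time: 17.3
tool_pos: [0.5397, -0.0829, 0.0651]
tool_rot: [2.994, -0.001, 1.442]
contact_force: [-44.2, -8.2, 9.5]
opening: 0.0005
grip_force: 20.8
```

arm_command(
  moves=[
    [[0.0005,0.0045,-0.0025],[0,0,0],0.0],
    [[0.0005,0.0085,-0.0055],[0,0,0],0.0],
    [[0.001,0.013,-0.008],[0,0,0],0.0],
    [[0.0015,0.0175,-0.0105],[0,0,0],0.0],
    [[0.0015,0.022,-0.013],[0,0,0],0.0],
  ],
)

```text
time: 17.8
tool_pos: [0.5599, -0.0834, 0.0846]
tool_rot: [2.989, -0.002, 1.441]
contact_force: [-14.4, 4.3, 12.1]
opening: 0.0003
grip_force: 7.5
```

Run:
```python
from h import *
np.set_printoptions(precision=3,suppress=True)
p,R,s=cur(); Q=trot(0,10); print(tobed(p),(Q.inv()*R).as_rotvec(),s['contact_force'],s['time'])
```

```text
[-27.832 -93.851   4.026] [0.022 0.002 0.   ] [-14.353   4.289  12.132] 17.8
```

arm_command(
  moves=[
    [[0,-0.01,-0.03],[0,0,0],0.0],
    [[0,-0.03,-0.07],[0,0,0],0.0],
    [[0,-0.06,-0.1],[0,0,0],0.0],
    [[0,-0.09,-0.12],[0,0,0],0.0],
    [[0,-0.09,-0.12],[0,0,0],0.0],
  ],
)

```text
time: 18.3
tool_pos: [0.4604, -0.0707, 0.1911]
tool_rot: [2.963, 0.001, 1.441]
contact_force: [-0.4, -0.9, -0.5]
opening: 0.0005
grip_force: 0.0
```

```bash
cat > nut.py <<'E'
from h import *
np.set_printoptions(precision=1,suppress=True,linewidth=200)
def mask(im,m,z=-5,lim=58):
    """pixels of the nut: dark, unsaturated, near the hub"""
    g=cv2.cvtColor(im,cv2.COLOR_RGB2HSV); return (g[...,2]<105)&(g[...,1]<90)
def report(it,mt,i2,ms,iw=None,mw=None):
    k=mask(it,mt)
    for n in(0.5,1.2,2.,2.7):
        pass
    u0,v0=proj(mt,bed((0,-98,-24))); print('hub top',u0,v0)
    for v in range(170,214): print(v,''.join('#' if x else '.' for x in k[v,325:360]))
    u0,v0=proj(ms,bed((0,-98,-24))); print('hub side',u0,v0); k=mask(i2,ms)
    for v in range(163,200): print(v,''.join('#' if x else '.' for x in k[v,280:330]))
E
python3 - <<'E'
from nut import *
p,R,s=cur(); print(tobed(p),s['contact_force'],s['time'])
b=lambda f:cv2.cvtColor(cv2.imread('pics/'+f),cv2.COLOR_BGR2RGB)
mt,ms=robot.camera_model('top'),robot.camera_model('side')
it,_=snap('top','top7.png'); i2,_=snap('side','side7.png');iw,mw=snap('wrist','w7.png')
report(it,mt,i2,ms)
g=lambda f:cv2.cvtColor(cv2.imread('pics/'+f),cv2.COLOR_BGR2HSV)
hub=lambda n,a:bed((48*np.sin(a),-102+3.5*n,-24+48*np.cos(a)))
for n in np.arange(.6,3.01,.3):
    print(n,[np.round(proj(m,hub(n,n-.5-k*np.pi/2)),0) for m in(mt,ms) for k in(0,1,2)])
E
```

```text
[-61.5 -94.2 146.5] [-0.4 -0.9 -0.5] 18.3
hub top 342.92692885374436 191.13493386183256
170 .#####...###.......................
171 .###########.......................
172 .###########.......................
173 .###########.......................
174 .###########.....#.................
175 .###########.....#####.............
176 ###########......######............
177 ###########.....#######............
178 ###########.....#######............
179 ###########.....######.............
180 ###########.....######.............
181 ###########.....######.............
182 ##########......######.............
183 ##########......######.............
184 ###########....#######.............
185 #####################..............
186 ###.....#############..............
187 ##......#############..............
188 ##......############...............
189 ##......############...............
190 ##.....############................
191 ##.....#############...............
192 ##.....##############..............
193 #......###############.............
194 #......####.#######................
195 .......#
[... 3427 characters left out ...]
5., 178.]), array([341., 202.]), array([340., 204.]), array([286., 175.]), array([310., 180.]), array([311., 198.])]
2.0999999999999996 [array([344., 175.]), array([342., 197.]), array([339., 206.]), array([283., 178.]), array([306., 177.]), array([313., 196.])]
2.3999999999999995 [array([344., 174.]), array([342., 192.]), array([339., 207.]), array([282., 182.]), array([301., 175.]), array([315., 193.])]
2.6999999999999997 [array([343., 175.]), array([343., 187.]), array([339., 207.]), array([282., 186.]), array([296., 174.]), array([315., 189.])]
2.9999999999999996 [array([342., 177.]), array([343., 182.]), array([339., 206.]), array([283., 190.]), array([291., 174.]), array([314., 186.])]
```

Run:
```python
from nut import *
mt,ms=robot.camera_model('top'),robot.camera_model('side')
b=lambda f:cv2.cvtColor(cv2.imread('pics/'+f),cv2.COLOR_BGR2RGB)
for f in('top0.png','top2.png','top4.png','top6.png','top7.png'):
    im=b(f); g=cv2.cvtColor(im,cv2.COLOR_RGB2HSV)[...,2].astype(float)
    o=[]
    for rows,c0,c1 in((range(198,204),333,352),(range(178,184),336,354)):
        w=np.clip(130-g[rows.start:rows.stop,c0:c1],0,60); w[w<20]=0
        o.append((w*np.arange(c0,c1)).sum()/w.sum())
    print(f,np.array(o),g[192,318:352].astype(int))
for n in(.5,1.2,2.1): print(n,[proj(mt,bed((x,-102+3.5*n,z)))[0] for x,z in((-35,-30),(35,-30))],[proj(mt,bed((0,y+3.5*n,22)))[0] for y in(-42,-50,-72)])
```

```text
top0.png [340.2 343.3] [157 164 154 133 145 107  23  35 110 146 140 135 146 112  29  56  58  62  63  65  48  41  39  34  28  17  12  79 140 162 155 154 155 158]
top2.png [341.7 345.2] [178 173 170 174 150 134 156 116  36  39  94 142 156 154 156 113  41  62  66  66  66  72  58  33  26  21  23  27  17  92 156 173 169 172]
top4.png [341.7 345.3] [174 134 125 165 144 128 152 109  29  36  90 137 149 144 151 110  48  54  57  61  65  67  57  41  26  23  17  25  17  85 154 165 165 160]
top6.png [341.5 344.2] [167 132 121 123 119 148 112  51  39  69 128 149 141 153 121  57  40  59  65  63  62  66  71  69  68  72  69 108 150 136 151 160 164 162]
top7.png [340.3 343.7] [169 131 110 133 149 105  44  38  79 129 147 143 150 115  52  59  56  60  63  62  59  38  30  32  34  34  35  93 145 139 152 162 157 163]
0.5 [np.float64(341.8373528702467), np.float64(345.6254729267981)] [np.float64(322.0913072786232), np.float64(324.9757039400008), np.float64(332.912121878889)]
1.2 [np.float64(340.9985919468217), np.float64(344.7643874027903)] [np.float64(321.2081285582881), np.float64(324.09226835356327), np.float64(332.0279793325727)]
2.1 [np.float64(339.92028916629266), np.float64(343.6573871596456)] [np.float64(320.07272861606486), np.float64(322.9565382053376), np.float64(330.891340374724)]
```

The column shift (about 1.4 px, or 5.5 mm) resolves the four-fold ambiguity: the nut is at about 2.1. The pushing arm is now upright, so I'll repeat the first kind of push, ending at bed x of about 9.5.

Run:
```python
from h import *
Q=trot(0,10); a=(bed((-40,-95,40)),Q); b=(bed((-36,-95,6.5)),Q)
plan([a,b],0.); print()
plan([(bed((6,-94,6.5)),Q)],0.,start=b,maxstep=.0084);
```

```text
[[[-0.0001, 0.0181, 0.0299], [0.001, 0.0, 0.0], 0.0], [[-0.0003, 0.0361, 0.0599], [0.001, 0.0, 0.0], 0.0], [[-0.0004, 0.0542, 0.0898], [0.002, 0.0, 0.0], 0.0], [[-0.0004, 0.0693, 0.12], [0.002, 0.0, 0.0], 0.0], [[-0.0004, 0.0693, 0.12], [0.002, 0.0, 0.0], 0.0]]

[[[0.0002, 0.0079, -0.0029], [0.0, 0.0, 0.0], 0.0], [[0.0004, 0.0158, -0.0057], [0.0, 0.0, 0.0], 0.0], [[0.0006, 0.0237, -0.0086], [0.0, 0.0, 0.0], 0.0], [[0.0008, 0.0316, -0.0115], [0.0, 0.0, 0.0], 0.0], [[0.001, 0.0395, -0.0144], [0.0, 0.0, 0.0], 0.0]]
```

arm_command(
  moves=[
    [[0,0.018,0.03],[0,0,0],0.0],
    [[0,0.036,0.06],[0,0,0],0.0],
    [[-0.0005,0.054,0.09],[0,0,0],0.0],
    [[-0.0005,0.0695,0.12],[0,0,0],0.0],
    [[-0.0005,0.0695,0.12],[0,0,0],0.0],
  ],
)

```text
time: 18.95
tool_pos: [0.5508, -0.083, 0.0764]
tool_rot: [2.975, -0.001, 1.441]
contact_force: [-0.7, 0.4, -0.6]
opening: 0.0004
grip_force: 0.0
```

arm_command(
  moves=[
    [[0,0.008,-0.003],[0,0,0],0.0],
    [[0.0005,0.016,-0.0055],[0,0,0],0.0],
    [[0.0005,0.0235,-0.0085],[0,0,0],0.0],
    [[0.001,0.0315,-0.0115],[0,0,0],0.0],
    [[0.001,0.0395,-0.0145],[0,0,0],0.0],
  ],
)

```text
time: 19.45
tool_pos: [0.5851, -0.0862, 0.1021]
tool_rot: [2.973, -0.001, 1.441]
contact_force: [-7.9, 1.7, -3.4]
opening: 0.0003
grip_force: 3.1
```

Run:
```python
from h import *
np.set_printoptions(precision=3,suppress=True)
p,R,s=cur(); print(tobed(p),s['contact_force'],s['time'])
```

```text
[  2.834 -93.428   6.531] [-7.931  1.651 -3.369] 19.45
```

arm_command(
  moves=[
    [[0,0.0025,-0.001],[0,0,0],0.0],
    [[0,0.005,-0.002],[0,0,0],0.0],
    [[0,0.005,-0.002],[0,0,0],0.0],
    [[0,0.005,-0.002],[0,0,0],0.0],
    [[0,0.005,-0.002],[0,0,0],0.0],
  ],
)

```text
time: 19.95
tool_pos: [0.5905, -0.0871, 0.1054]
tool_rot: [2.97, -0.001, 1.441]
contact_force: [-5.4, 1.7, -1.6]
opening: 0.0002
grip_force: 2.5
```

Run:
```python
from h import *
np.set_printoptions(precision=3,suppress=True)
p,R,s=cur(); print(tobed(p),s['contact_force'],s['time'])
```

```text
[  9.309 -93.59    6.689] [-5.384  1.716 -1.624] 19.95
```

arm_command(
  moves=[
    [[0,-0.008,-0.03],[0,0,0],0.0],
    [[0,-0.03,-0.07],[0,0,0],0.0],
    [[0,-0.07,-0.09],[0,0,0],0.0],
    [[0,-0.11,-0.09],[0,0,0],0.0],
    [[0,-0.13,-0.09],[0,0,0],0.0],
  ],
)

```text
time: 20.45
tool_pos: [0.4476, -0.0687, 0.1731]
tool_rot: [2.964, 0.001, 1.441]
contact_force: [0.4, 0.3, -1.0]
opening: 0.0006
grip_force: 0.0
```

Run:
```python
from nut import *
p,R,s=cur(); print(tobed(p),s['time'])
mt,ms=robot.camera_model('top'),robot.camera_model('side')
it,_=snap('top','top8.png'); i2,_=snap('side','side8.png')
k=mask(i2,ms)
for v in range(168,190): print(v,''.join('#' if x else '.' for x in k[v,278:325]))
k=mask(it,mt)
for v in range(172,206): print(v,''.join('#' if x else '.' for x in k[v,333:355]))
g=cv2.cvtColor(it,cv2.COLOR_RGB2HSV)[...,2].astype(float)
for rows,c0,c1 in((range(198,204),333,352),(range(178,184),336,354)):
        w=np.clip(130-g[rows.start:rows.stop,c0:c1],0,60); w[w<20]=0
        print((w*np.arange(c0,c1)).sum()/w.sum())
print(g[192,318:352].astype(int))
hub=lambda n,a,dy=0:bed((48*np.sin(a),-102+3.5*n+dy,-24+48*np.cos(a)))
for n in(2.3,2.5,2.7,2.9): print(n,[np.round(proj(m,hub(n,n-.5-k*np.pi/2)),1) for m in(mt,ms) for k in(0,1)],proj(mt,bed((-35,-102+3.5*n,-30)))[0],proj(mt,bed((35,-102+3.5*n,-30)))[0])
```

```text
[-81.7 -93.8 137.3] 20.45
168 ...............................................
169 ...............................................
170 ...............................................
171 ...............................................
172 ...............................................
173 ................##.............................
174 ................###............................
175 ...............####............................
176 ...............#####...........................
177 ...............#####...........................
178 ...............#####...........................
179 ................#####..........................
180 .................####..........................
181 ...................##..........................
182 ...............................................
183 ..............##...............................
184 .............#####.......#.....................
185 ............########........##.................
186 ............#########.......#########..........
187 ...........############......########..........
188 ..........###############.....
[... 999 characters left out ...]
075308
342.3396674584323
[170 130 115 148 115  48  40  68 126 148 146 152 126  72  47  59  52  60  65  66  60  66  67  68  71  93 122 141 146 137 152 163 162 160]
2.3 [array([344.1, 174.4]), array([342.1, 194.1]), array([282.3, 180.3]), array([302.8, 175.3])] 339.6806822318249 343.41140386595623
2.5 [array([343.6, 174.2]), array([342.3, 190.6]), array([281.9, 182.9]), array([299.4, 174.3])] 339.44108108077614 343.16542666644625
2.7 [array([343.1, 174.7]), array([342.5, 187.1]), array([282. , 185.7]), array([295.8, 173.9])] 339.2014857129369 342.91945556088916
2.9 [array([342.5, 175.8]), array([342.7, 183.8]), array([282.8, 188.5]), array([292.4, 174. ])] 338.96189612809786 342.67349054905856
```

Run:
```python
from h import *
Q=trot(45,10); g=tip(bed(post(0.)),Q); up=g+Q.apply([0,0,-.09])
plan([(bed((-60,40,125)),Q),(up,Q),(g,Q)],.06); print(tobed(g),tobed(up))
```

```text
[[[0.0223, 0.0041, 0.0006], [0.0, 0.0, -0.131], 0.06], [[0.0446, 0.0081, 0.0013], [0.0, 0.0, -0.262], 0.06], [[0.0669, 0.0122, 0.0019], [0.001, 0.0, -0.393], 0.06], [[0.0892, 0.0163, 0.0025], [0.001, 0.001, -0.524], 0.06], [[0.1115, 0.0203, 0.0031], [0.001, 0.001, -0.655], 0.06]]
[[[0.0152, 0.0168, 0.0006], [0.0, 0.0, -0.131], 0.06], [[0.026, 0.0546, 0.0034], [0.0, 0.0, -0.131], 0.06], [[0.0367, 0.0923, 0.0061], [0.0, 0.0, -0.131], 0.06], [[0.0474, 0.1301, 0.0088], [0.0, 0.0, -0.131], 0.06], [[0.0582, 0.1678, 0.0116], [0.0, 0.0, -0.131], 0.06]]
[[[0.0, 0.0, 0.045], [0.0, 0.0, 0.0], 0.06], [[0.0, 0.0, 0.09], [0.0, 0.0, 0.0], 0.06], [[0.0, 0.0, 0.09], [0.0, 0.0, 0.0], 0.06], [[0.0, 0.0, 0.09], [0.0, 0.0, 0.0], 0.06], [[0.0, 0.0, 0.09], [0.0, 0.0, 0.0], 0.06]]
[ -6.49838272 166.          -1.85415979] [ 24.28343018 166.          82.71817608]
```

arm_command(
  moves=[
    [[0.0225,0.004,0.0005],[0,0,-0.131],0.06],
    [[0.0445,0.008,0.0015],[0,0,-0.262],0.06],
    [[0.067,0.012,0.002],[0,0,-0.393],0.06],
    [[0.089,0.0165,0.0025],[0,0,-0.524],0.06],
    [[0.1115,0.0205,0.003],[0,0,-0.655],0.06],
  ],
)

```text
time: 21.05
tool_pos: [0.4867, 0.0399, 0.1734]
tool_rot: [3.0, 0.108, 2.093]
contact_force: [0.1, -0.5, 0.6]
opening: 0.0358
grip_force: 0.0
```

arm_command(
  moves=[
    [[0.015,0.017,0.0005],[0,0,-0.131],0.06],
    [[0.026,0.0545,0.0035],[0,0,-0.131],0.06],
    [[0.0365,0.0925,0.006],[0,0,-0.131],0.06],
    [[0.0475,0.13,0.009],[0,0,-0.131],0.06],
    [[0.058,0.168,0.0115],[0,0,-0.131],0.06],
  ],
)

```text
time: 21.55
tool_pos: [0.6037, 0.1754, 0.1788]
tool_rot: [3.014, 0.123, 2.219]
contact_force: [0.6, -0.5, -0.0]
opening: 0.0598
grip_force: 0.0
```

Run:
```python
from h import *
np.set_printoptions(precision=4,suppress=True)
Q=trot(45,10); g=tip(bed(post(0.)),Q); p,R,s=cur(); print(tobed(p),(Q.inv()*R).as_rotvec(),R.inv().apply(g-p))
# lever post check in top view: dark pixels near predicted
it,mt=snap('top','top9.png'); print(s['time'])
for t in(0,.1,.2): print(t,proj(mt,bed(post(t,36))))
```

```text
[ 27.8546 168.4032  80.7347] [-0.0033 -0.0003 -0.0004] [ 0.0012 -0.0048  0.0893]
21.55
0 (np.float64(246.9487509636944), np.float64(186.5671687098826))
0.1 (np.float64(246.94134864894556), np.float64(189.58508317294547))
0.2 (np.float64(247.25719289511423), np.float64(192.59723026082972))
```

arm_command(
  moves=[
    [[0.0005,-0.003,0.03],[0,0,0],0.06],
    [[0.0005,-0.003,0.06],[0,0,0],0.06],
    [[0.0005,-0.003,0.089],[0,0,0],0.06],
    [[0.0005,-0.003,0.089],[0,0,0],0.06],
    [[0.0005,-0.003,0.089],[0,0,0],0.04],
  ],
  squeeze=8,
)

```text
time: 22.1
tool_pos: [0.6144, 0.1703, 0.0901]
tool_rot: [3.017, 0.122, 2.219]
contact_force: [0.8, -0.5, 1.0]
opening: 0.0559
grip_force: 0.0
```

arm_command(
  moves=[
    [[0,0,0],[0,0,0],0.01],
    [[0,0,0],[0,0,0],0.01],
    [[0,0,0],[0,0,0],0.01],
    [[0,0,0],[0,0,0],0.01],
    [[0,0,0],[0,0,0],0.01],
  ],
  squeeze=8,
)

```text
time: 22.6
tool_pos: [0.6145, 0.1712, 0.0903]
tool_rot: [3.014, 0.122, 2.219]
contact_force: [3.7, 4.4, -1.1]
opening: 0.0233
grip_force: 7.6
```

Run:
```python
from h import *
np.set_printoptions(precision=4,suppress=True)
p,R,s=cur(); print(tobed(p-R.apply([0,0,.019])),s['opening'],s['grip_force'],s['contact_force'],s['time'])
Q=R; P=[(tip(bed(post(t)),Q),Q) for t in np.linspace(0,1.60,21)]
plan(P[1:],.01,start=P[0])
```

```text
[ -0.277  165.5599  16.281 ] 0.023258774180140367 7.606884017586708 [ 3.6774  4.3994 -1.0897] 22.6
[[[0.0046, -0.005, 0.0024], [0.0, 0.0, 0.0], 0.01], [[0.0087, -0.0104, 0.0049], [0.0, 0.0, 0.0], 0.01], [[0.0124, -0.0161, 0.0073], [0.0, 0.0, 0.0], 0.01], [[0.0156, -0.0221, 0.0096], [0.0, 0.0, 0.0], 0.01], [[0.0183, -0.0283, 0.0119], [0.0, 0.0, 0.0], 0.01]]
[[[0.0022, -0.0065, 0.0022], [0.0, 0.0, 0.0], 0.01], [[0.0038, -0.0132, 0.0043], [0.0, 0.0, 0.0], 0.01], [[0.0049, -0.02, 0.0063], [0.0, 0.0, 0.0], 0.01], [[0.0054, -0.0269, 0.0082], [0.0, 0.0, 0.0], 0.01], [[0.0053, -0.0339, 0.01], [0.0, 0.0, 0.0], 0.01]]
[[[-0.0006, -0.007, 0.0016], [0.0, 0.0, 0.0], 0.01], [[-0.0017, -0.0139, 0.0031], [0.0, 0.0, 0.0], 0.01], [[-0.0034, -0.0208, 0.0044], [0.0, 0.0, 0.0], 0.01], [[-0.0057, -0.0276, 0.0055], [0.0, 0.0, 0.0], 0.01], [[-0.0084, -0.0341, 0.0065], [0.0, 0.0, 0.0], 0.01]]
[[[-0.0033, -0.0064, 0.0008], [0.0, 0.0, 0.0], 0.01], [[-0.007, -0.0125, 0.0014], [0.0, 0.0, 0.0], 0.01], [[-0.0112, -0.0183, 0.0018], [0.0, 0.0, 0.0], 0.01], [[-0.0158, -0.0238, 0.002], [0.0, 0.0, 0.0], 0.01], [[-0.0209, -0.029, 0.002], [0.0, 0.0, 0.0], 0.01]]
```

arm_command(
  moves=[
    [[0.0045,-0.005,0.0025],[0,0,0],0.01],
    [[0.0085,-0.0105,0.005],[0,0,0],0.01],
    [[0.0125,-0.016,0.0075],[0,0,0],0.01],
    [[0.0155,-0.022,0.0095],[0,0,0],0.01],
    [[0.0185,-0.0285,0.012],[0,0,0],0.01],
  ],
  squeeze=15,
)

```text
time: 23.1
tool_pos: [0.5835, 0.1693, 0.0728]
tool_rot: [3.012, 0.122, 2.22]
contact_force: [3.4, 8.9, -0.7]
opening: 0.0226
grip_force: 14.4
```

arm_command(
  moves=[
    [[0.002,-0.0065,0.002],[0,0,0],0.01],
    [[0.004,-0.013,0.0045],[0,0,0],0.01],
    [[0.005,-0.02,0.0065],[0,0,0],0.01],
    [[0.0055,-0.027,0.008],[0,0,0],0.01],
    [[0.0055,-0.034,0.01],[0,0,0],0.01],
  ],
)

```text
time: 23.6
tool_pos: [0.5549, 0.1517, 0.0581]
tool_rot: [3.014, 0.123, 2.22]
contact_force: [0.7, 5.8, 2.8]
opening: 0.0227
grip_force: 14.7
```

arm_command(
  moves=[
    [[-0.0005,-0.007,0.0015],[0,0,0],0.01],
    [[-0.0015,-0.014,0.003],[0,0,0],0.01],
    [[-0.0035,-0.021,0.0045],[0,0,0],0.01],
    [[-0.0055,-0.0275,0.0055],[0,0,0],0.01],
    [[-0.0085,-0.034,0.0065],[0,0,0],0.01],
  ],
)

```text
time: 24.1
tool_pos: [0.5345, 0.1237, 0.0487]
tool_rot: [3.014, 0.123, 2.22]
contact_force: [0.8, 5.2, 5.1]
opening: 0.0229
grip_force: 14.9
```

Run:
```python
from h import *
np.set_printoptions(precision=4,suppress=True)
p,R,s=cur(); G=tobed(p-R.apply([0,0,.019]));print(G,np.arctan2(-G[0],G[1]-76),s['opening'],s['grip_force'],s['contact_force'],s['time'])
Q=R; P=[(tip(bed(post(t)),Q),Q) for t in np.linspace(1.2,1.60,6)]
plan(P[1:],.01)
```

```text
[-84.3881 108.1476  16.9059] 1.2068203281733578 0.022918584821180005 14.91224929690361 [0.8342 5.1754 5.1358] 24.1
[[[-0.0035, -0.0055, 0.0015], [0.0, 0.0, 0.0], 0.01], [[-0.0072, -0.0116, 0.002], [0.0, 0.0, 0.0], 0.01], [[-0.0114, -0.0175, 0.0024], [0.0, 0.0, 0.0], 0.01], [[-0.016, -0.023, 0.0026], [0.0, 0.0, 0.0], 0.01], [[-0.0211, -0.0281, 0.0027], [0.0, 0.0, 0.0], 0.01]]
```

Continue, with 4 mm of overtravel to seat the lever on its stop.

arm_command(
  moves=[
    [[-0.0035,-0.0065,0.001],[0,0,0],0.01],
    [[-0.007,-0.0125,0.0015],[0,0,0],0.01],
    [[-0.0115,-0.0185,0.002],[0,0,0],0.01],
    [[-0.016,-0.024,0.002],[0,0,0],0.01],
    [[-0.021,-0.029,0.002],[0,0,0],0.01],
  ],
)

```text
time: 24.6
tool_pos: [0.5258, 0.0908, 0.0462]
tool_rot: [3.011, 0.122, 2.218]
contact_force: [7.7, 35.4, 2.4]
opening: 0.0231
grip_force: 14.9
```

arm_command(
  moves=[
    [[-0.002,-0.002,0],[0,0,0],0.01],
    [[-0.003,-0.003,0],[0,0,0],0.01],
    [[-0.003,-0.003,0],[0,0,0],0.01],
    [[-0.003,-0.003,0],[0,0,0],0.01],
    [[-0.003,-0.003,0],[0,0,0],0.01],
  ],
)

```text
time: 25.1
tool_pos: [0.5274, 0.0888, 0.0471]
tool_rot: [3.006, 0.124, 2.219]
contact_force: [7.7, 28.4, 1.5]
opening: 0.0229
grip_force: 14.8
```

Run:
```python
from h import *
np.set_printoptions(precision=4,suppress=True)
p,R,s=cur(); G=tobed(p-R.apply([0,0,.019]));print(G,np.arctan2(-G[0],G[1]-76),s['opening'],s['grip_force'],s['contact_force'],s['time'])
```

```text
[-87.461   72.5213  16.8057] 1.610549736015478 0.022929256943928535 14.807726293802261 [ 7.681  28.4447  1.454 ] 25.1
```

arm_command(
  moves=[
    [[0,0,0],[0,0,0],0.03],
    [[0,0,0],[0,0,0],0.045],
    [[0,0,0],[0,0,0],0.06],
    [[0.002,0.003,0],[0,0,0],0.06],
    [[0.002,0.003,0],[0,0,0],0.06],
  ],
)

```text
time: 25.6
tool_pos: [0.5239, 0.0874, 0.0444]
tool_rot: [3.019, 0.121, 2.219]
contact_force: [0.1, 0.4, 0.1]
opening: 0.057
grip_force: 0.0
```

arm_command(
  moves=[
    [[0,0,-0.03],[0,0,0],0.06],
    [[0,0,-0.07],[0,0,0],0.06],
    [[0,0,-0.11],[0,0,0],0.06],
    [[0.05,0.02,-0.13],[0,0,0],0.06],
    [[0.1,0.03,-0.13],[0,0,0],0.06],
  ],
)

```text
time: 26.1
tool_pos: [0.4708, 0.1808, 0.1677]
tool_rot: [3.012, 0.124, 2.214]
contact_force: [0.4, 0.9, -0.4]
opening: 0.0605
grip_force: 0.0
```

Run:
```python
from nut import *
np.set_printoptions(precision=2,suppress=True)
p,R,s=cur(); print(p,s['contact_force'],s['time'])
mt,ms=robot.camera_model('top'),robot.camera_model('side')
it,_=snap('top','top10.png'); i2,_=snap('side','side10.png')
g=cv2.cvtColor(it,cv2.COLOR_RGB2HSV); v=g[...,2].astype(float)
# black post in top and side
for im,m in((it,mt),(i2,ms)):
    h=cv2.cvtColor(im,cv2.COLOR_RGB2HSV); c=np.mean([proj(m,bed(post(1.5,z))) for z in(-28,36)],0); u,w=map(int,c)
    k=h[w-14:w+15,u-14:u+15,2]<45; y,x=np.nonzero(k); print('post seen',x.mean()+u-14,y.mean()+w-14,len(x),[ (t,np.mean([proj(m,bed(post(t,z))) for z in(-28,36)],0)) for t in(1.4,1.5,1.571)])
for rows,c0,c1 in((range(198,204),333,350),(range(178,184),336,352)):
        w=np.clip(130-v[rows.start:rows.stop,c0:c1],0,60); w[w<20]=0; print('nut col',(w*np.arange(c0,c1)).sum()/w.sum())
print(v[192,285:350].astype(int))
b=(g[...,0]>12)&(g[...,0]<32)&(g[...,1]>150); b[:160]=0;b[182:]=0;b[:,:295]=0;b[:,325:]=0
y,x=np.nonzero(b); print('brass',x.mean() if len(x) else 0,y.mean() if len(x) else 0,len(x),proj(mt,bed((63,3,14))))
# fins
k=(v<75); k[:183]=0;k[205:]=0;k[:,:299]=0;k[:,:][:,316:]=0; y,x=np.nonzero(k); print('fin',x.mean(),y.mean(),cv2.minAreaRect(np.c_[x,y].astype(np.float32)),proj(mt,bed((-4,3,62))))
```

```text
[0.47 0.18 0.17] [ 0.42  0.91 -0.38] 26.1
post seen 279.64285714285717 213.68571428571428 70 [(1.4, array([273.18, 213.96])), (1.5, array([276.2 , 214.72])), (1.571, array([278.38, 215.1 ]))]
post seen 314.64835164835165 243.25274725274727 91 [(1.4, array([311.23, 250.51])), (1.5, array([312.66, 247.9 ])), (1.571, array([313.48, 245.94]))]
nut col 337.77247191011236
nut col 340.30628401781297
[ 27  44  37 127 153 147 140 142 143 125 142 168 168 168 173 152  88  34  57  64  61  63  46  58  61  56  58  85 104 146 168 165 168 147 136 148 142  90  77 134 151 145 155 110  40  53  52  62  56
  59  61  63  67  69  63  69  93 116 128 133 128 148 169 167 164]
brass 309.94736842105266 169.44736842105263 38 (np.float64(309.43256611891866), np.float64(170.41168621480645))
fin 306.2669491525424 193.54661016949152 ((306.32928466796875, 193.53659057617188), (10.711859703063965, 22.196739196777344), 6.340190887451172) (np.float64(305.14500505978435), np.float64(200.10714905759747))
```

```bash
python3 -c "
from cell import robot
print(robot.hand_in())"
```

```text
the job is handed in; nothing more can be done
None
```

I handed the job in at about 26 s: the module is clamped, plain end at the lip, with the nut at about 2.7 rad and the lever on its shut stop. The handed-in result came back without a verdict; during one nut push the wrist force read about 46 N, and I judged that to be fingertip contact.

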